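Cure a batch of spinner-blade carriers in the UV unit

ROBOT

A 6-joint arm with a two-finger parallel gripper is mounted at the origin on the work surface. World frame = base frame: x ahead of the robot, y to its left, z up, the work surface at z = 0. Lengths are in mm, angles in rad, forces in N, time in s.
With the tool pointing down it reaches from about 350 to 975 mm from the base axis. Payload 4.9 kg.
Tool frame: the origin (TCP) lies midway between the tips of the shut fingers; the grasp point (between the pads) lies 19 mm behind it; z points along the fingers, y is the direction in which the jaws open and shut (so a half turn about z gives the same grasp; the last joint's range is limited). The gripper opens to 85 mm and grips with 20 to 120 N. Pads are 22 mm wide; open, the fingers measure 114 mm over their backs; the gripper's body (76 mm by 85 mm) begins 54 mm behind the grasp point. The pads swing forward as they close: fully open they stand 13 mm farther back than shut.
Start: joints at [1.13, 0.053, 1.613, -0, 1.476, -0.119], TCP at [197.661, 592.901, 231.304] pointing down, gripper open.
Joint ranges: [-3.01, 3.01], [-1.01, 2.22], [0.06, 2.58], [-1.02, 4.17], [0.09, 2.62], [-3.14, 3.14]. Speed limits (rad/s): [2.57, 2.57, 3.14, 3.14, 3.14, 3.14].

INTERFACE

Orientations are given as a 3x3 rotation matrix whose columns are the frame's x, y, z axes.
In Python, from bench import r gives the robot as it stands.
- The arm moves only by the tool play_rows, never from a script. Its argument "series" is text: rows parted by semicolons, each of 5 numbers parted by spaces: the finger opening in cm, from 0 to 8.54, then the shift along the tool's x, y, z in cm, then the turn about the tool's z in degrees. In form: fingers tx ty tz spin; .... A call has 1 to 10 rows; each row is the pose to reach, as a shift and turn from the pose commanded when the call began, along the tool's axes at that moment; what a row does not reach only later rows make up. A row lasts 1/10 s, in which the tool goes at most 50 mm and 8.59 degrees, less where a joint would pass 70% of its speed; a pose out of reach is approached as far as the arm can. A call with a gripper value outside its range is refused whole. The fingers move at their own pace and stop on an object; "squeeze" is the grip in N (left out, the last holds). Time passes only in rows, so rows that repeat a pose let the fingers close. It gives the time, the measured TCP pose, the force and the opening at its end, in the units of the state.
- r.sense(): the state, without advancing time (a new reading comes with each control period).
- r.camera(name): name is "scene" or "top" or "wrist"; returns the picture (420x560x3 uint8, red, green, blue); there is no depth.
- r.camera_info(name): a dict with "mtx" (3x3 intrinsics, pixels), "R" (3x3) and "t" (3): a world point X has camera coordinates R X + t; the wrist camera has in their place "T_tool_cam" (4x4, takes a point from camera to tool coordinates, whose origin is the TCP and whose axes are the flange's). Camera axes: x right, y down, z forward; pixel columns grow to the right and rows downward; lengths in mm; the calibration is good to about 2 mm. A picture is of the moment at which its call begins: read the wrist's pose just before it. camera_info takes no time and is no camera call.
- r.hand_in(): hands the job in, once; it reports no verdict.
The state is a dict: "time": time; "qpos": joint angles; "joint_vel": joint speeds; "tau": joint torques, N m; "tcp_pos": TCP position; "ee_rot": TCP orientation; "ft_force": force on the tool from outside, world axes, zero at the start; "ft_torque": the same for the moment, N m; "width": finger opening in mm.
Only numpy, scipy, OpenCV 4.12 (cv2) and the standard library are available. Lean on these libraries where they do the work, as an engineer would, in place of code of your own. Each camera call takes 0.05 s, during which the arm holds its last target. There are 200 camera calls.

TASK

Run one curing batch for the lure makers: take every blade carrier out of the plywood rack and stand each in a slot of its own in the UV unit, set the amber hood squarely over the slots, then lift the locking collar of the toggle and flip it over from OFF to ON, and let go. Give it at least five seconds of light, flip the toggle back to OFF (collar dropped into its lock) before you lift the hood, then stand the hood on the table and return all the carriers fully down into slots of the rack. Never handle the carriers or lift the hood while the lamps are on, and leave the drink can, the lime tub and the thread spool alone.

Things in the scene. Friction and masses are not known exactly. Their poses are not given: they have to be found in the camera images.
- unit: UV curing unit, grey casing fixed on the table. Origin: on the table under the centre of its raised aluminium throat; z up. Casing x -86..86, y -86..198 mm, 85 mm high; the throat (138 mm square) rises 15 mm more, to 100 mm, and has three vertical slots open at the top. Toggle switch on the flat deck at x 0, y +146 mm; ON is towards +x, OFF towards -x.
- slot_mid (a point): floor of the unit's middle slot, at its centre, 20 mm above the table (x, y 0 of the unit), axes of the unit. The slots lie along x, at y = -46, 0 and +46 mm from here; each is 14 mm wide (y) and 124 mm long (x), its mouth 80 mm above the floor.
- toggle_pivot (a point): pivot of the toggle lever, a point fixed on the unit at x 0, y +146, z +89 mm of its frame, axes of the unit. The lever turns about the unit's y axis. Steel lever 11 mm thick; its ball tip, 17 mm across, is 80 mm from the pivot.
- toggle (a joint): lever angle, rad: 0 = OFF, leaning 0.45 rad from vertical to the unit's -x; 0.9 = ON, leaning 0.45 rad to +x (lean = value - 0.45). It stays where it is left. With the collar down it is locked: it moves only 0.07 rad off either end. Lamps count as on above 0.45.
- collar (a joint): lift of the locking collar along the lever, m: 0 = down (locked, at either end), at most 0.014. At least 0.010 must be held through the flip, to clear the steel gate. A spring pulls it down with 4 N, 7 N at full lift; let go at either end, it drops home. Moving the lifted collar in an arc about the pivot carries the lever along.
- collar_mid (a point): centre of the collar, on the lever's axis, 49 mm from the pivot when down; rides along, its z along the lever. The collar is a black ribbed cylinder round the lever, 34 mm in diameter, 22 mm long. Pinch it from above across the unit's y, lever tip between the fingers; a gripper that leans with the lever keeps the lift, an upright one lets it creep down.
- rack: fixed plywood rack, 132 mm along its x, 180 mm along its y, 80 mm high. Origin: on the table under its centre. Four slots at y = -69, -23, +23, +69 mm: pairs of grooves 12 mm wide (y) hold a board's two upright edges (groove bottoms at x = -60 and +60 mm); slot floor 10 mm above the table. Any carrier may go in any slot, either way round.
- carrier1: blade carrier: white board with six brass blades, 110 mm wide (x), 6 mm thick (y), 120 mm high (z), 0.11 kg. Its top edge is a grey grip bar 10 mm thick, 14 mm high, centred 113 mm above the origin. Origin: centre of the lower edge. Starts standing in the rack, 2 or 3 of the four present (absent: None). It may lean up to 0.1 rad in a slot. All alike.
- carrier2: blade carrier: white board with six brass blades, 110 mm wide (x), 6 mm thick (y), 120 mm high (z), 0.11 kg. Its top edge is a grey grip bar 10 mm thick, 14 mm high, centred 113 mm above the origin. Origin: centre of the lower edge. Starts standing in the rack, 2 or 3 of the four present (absent: None). It may lean up to 0.1 rad in a slot. All alike.
- carrier3: blade carrier: white board with six brass blades, 110 mm wide (x), 6 mm thick (y), 120 mm high (z), 0.11 kg. Its top edge is a grey grip bar 10 mm thick, 14 mm high, centred 113 mm above the origin. Origin: centre of the lower edge. Starts standing in the rack, 2 or 3 of the four present (absent: None). It may lean up to 0.1 rad in a slot. All alike.
- carrier4: blade carrier: white board with six brass blades, 110 mm wide (x), 6 mm thick (y), 120 mm high (z), 0.11 kg. Its top edge is a grey grip bar 10 mm thick, 14 mm high, centred 113 mm above the origin. Origin: centre of the lower edge. Starts standing in the rack, 2 or 3 of the four present (absent: None). It may lean up to 0.1 rad in a slot. All alike.
- hood: amber clear hood, open below: 162 mm square outside, 152 inside, 72 high, 0.35 kg. Origin: centre of its underside. On top a black bar handle along its x, 74 mm long, 16 wide (y), 18 high, centred 97 mm above the origin, 16 mm of air below it. In place it slips over the throat (7 mm play a side, any quarter turn), rim on the casing at 85 mm, over the carriers. Starts on the table.
- drink_can: drink can 66 mm across, 115 mm tall, standing; bystander. Origin: centre of its base.
- lime_tub: lime green open tub 85 x 85 x 75 mm; bystander. Origin: centre of its base.
- thread_spool: red spool 60 mm across, 50 mm tall, standing; bystander. Origin: centre of its base.
There are look-alikes about, which are no part of the job. Leave any purple, red or turquoise look-alike of the carrier1 alone.

How it is judged:
By the outcome, as a careful person would: the job done as asked, in the order asked, and still so for the second after the job is handed in, with the robot touching nothing.
Of carrier1, carrier2, carrier3, carrier4 only 2 to 3 are there at a start; the rules pass over those that are not, and their reading is None.
At some moment in a run one of hood may be knocked a few centimetres aside while the robot is not near it.
It also fails if it takes over 210 s, if anything falls off the work surface, if the arm or the gripper's body presses on something with over 40 N, if the wrist force passes 120 N, or if a joint passes its speed limit or range.

## Working session

There is one attempt and no reset: what is moved stays moved. The work goes in short steps, Python scripts to look and compute and a tool call to move; the robot and the scene stay as the last step left them, time stands still between calls to the robot, and variables do not carry over. Pictures are saved under pics/ and viewed, and the job is handed in when it is done.

Besides the shell and the picture viewer there is one more tool, called after ">>>" as name(argument=value, ...) on one line, values as JSON. play_rows: Moves the arm, as the interface text tells. Its arguments: {"type":"object","properties":{"series":{"type":"string"},"squeeze":{"type":"number"}},"required":["series"]}

```bash
ls; mkdir -p pics; python3 - <<'E'
from bench import r
import cv2,numpy as np
s=r.sense();print(s)
for n in("scene","top","wrist"):
    cv2.imwrite(f"pics/{n}0.png",r.camera(n)[:,:,::-1]);print(n,r.camera_info(n))
E
```

```text
pics
{'time': 0.0, 'qpos': array([ 1.12999980e+00,  5.33086743e-02,  1.61433239e+00,  3.99343087e-06,
        1.47600535e+00, -1.18972410e-01]), 'joint_vel': array([ 8.32914380e-04,  7.71403141e-04,  1.30729058e-04, -3.02668571e-04,
        1.68418826e-04, -4.50738006e-05]), 'tau': array([-2.37558939e-03, -3.93682694e+01, -3.70167017e+01, -1.97383479e-04,
        7.19238102e-03, -8.60017870e-07]), 'tcp_pos': array([197.39290653, 592.33500723, 230.06996783]), 'ee_rot': array([[-9.48659804e-01,  3.16297014e-01, -8.79852384e-04],
       [ 3.16298141e-01,  9.48658022e-01, -1.85574854e-03],
       [ 2.47711300e-04, -2.03876972e-03, -9.99997891e-01]]), 'ft_force': array([ 0.41939014, -0.72514073,  0.98911381]), 'ft_torque': array([-0.01583307,  0.01138946,  0.0413217 ]), 'width': 85.4109220345946}
scene {'mtx': array([[426.87316375,   0.        , 284.33393567],
       [  0.        , 426.87316375, 214.31238601],
       [  0.        ,   0.        ,   1.        ]]), 'R': array([[ 0.68470666,  0.72870774, -0.01272104],
       [ 0.59655401, -0.570389  , -0.56460579],
       [-0.41868854,  0.379
[... 283 characters left out ...]
52 ,  0.00378387],
       [-0.98794722, -0.01207534, -0.15431939],
       [ 0.15435354, -0.00194342, -0.98801377]]), 't': array([  65.6992958 ,  537.30648595, 1455.52060815])}
wrist {'mtx': array([[297.70031833,   0.        , 275.03317289],
       [  0.        , 297.70031833, 212.04164001],
       [  0.        ,   0.        ,   1.        ]]), 'T_tool_cam': array([[ 9.59403958e-05, -9.54590606e-01, -2.97920736e-01,
         7.65558906e+01],
       [ 9.99999988e-01,  5.48949355e-05,  1.46140230e-04,
        -9.39209997e-01],
       [-1.23149751e-04, -2.97920746e-01,  9.54590600e-01,
        -1.42833412e+02],
       [ 0.00000000e+00,  0.00000000e+00,  0.00000000e+00,
         1.00000000e+00]])}
```

View pics/scene0.png

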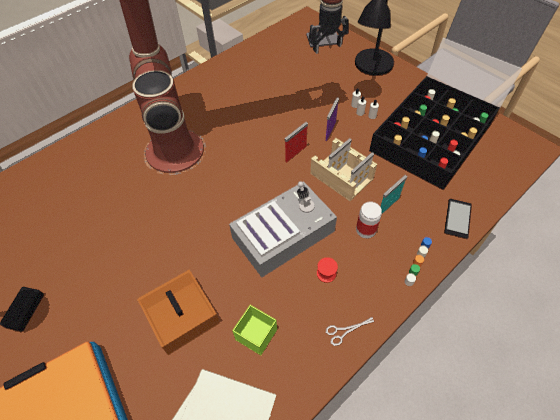

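View pics/top0.png

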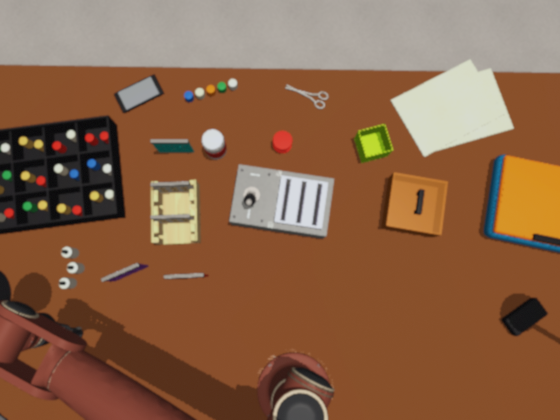

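View pics/wrist0.png

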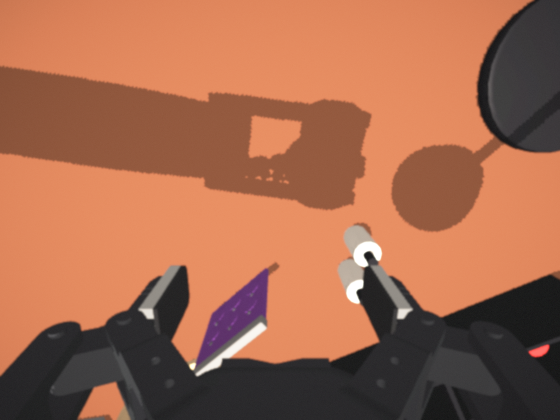

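```bash
cat > h.py <<'E'
from bench import r
import cv2,numpy as np
def ray(name,px,s=None):
    i=r.camera_info(name);d=np.linalg.inv(i["mtx"])@np.array([px[0],px[1],1.0])
    if name=="wrist":
        T=i["T_tool_cam"];s=s or r.sense();E=s["ee_rot"]
        return s["tcp_pos"]+E@T[:3,3],E@T[:3,:3]@d
    R=i["R"];return -R.T@i["t"],R.T@d
def onz(name,px,z,s=None):
    o,d=ray(name,px,s);return (o+d*(z-o[2])/d[2])
def proj(name,X,s=None):
    i=r.camera_info(name);X=np.array(X,float)
    if name=="wrist":
        T=i["T_tool_cam"];s=s or r.sense();c=T[:3,:3].T@(s["ee_rot"].T@(X-s["tcp_pos"])-T[:3,3])
    else:c=i["R"]@X+i["t"]
    p=i["mtx"]@c;return p[:2]/p[2]
def snap(name,f):
    s=r.sense();im=r.camera(name)[:,:,::-1].copy();cv2.imwrite(f"pics/{f}.png",im);return s,im
def to(target,s=None,yaw=None):
    "shift in tool axes (cm) from measured pose to world target mm"
    s=s or r.sense();return np.round(s["ee_rot"].T@(np.array(target)-s["tcp_pos"])/10,2)
E
python3 - <<'E'
import cv2
a=cv2.imread('pics/top0.png')
def c(x,y,w,h,k,f): cv2.imwrite(f,cv2.resize(a[y:y+h,x:x+w],None,fx=k,fy=k,interpolation=cv2.INTER_CUBIC))
c(140,130,200,120,4,'pics/tz.png')
c(340,110,120,140,4,'pics/hz.png')
E
```

```text
(no output)
```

View pics/tz.png

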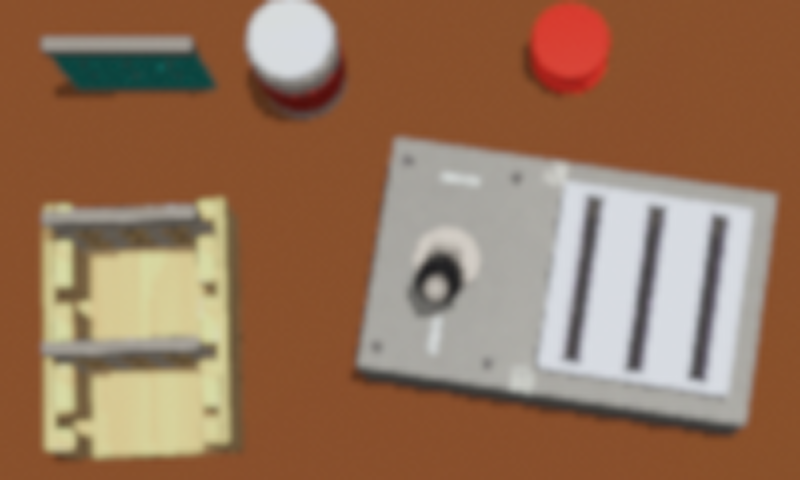

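View pics/hz.png

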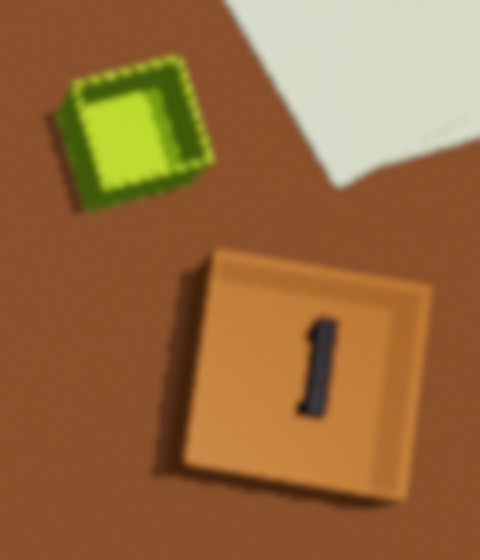

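```bash
cat > m1.py <<'E'
from h import *
def P(pts,z,off=(140,130)): return np.array([onz("top",(x/4+off[0],y/4+off[1]),z) for x,y in pts])
t=P([(567,180),(752,207),(728,395),(540,368)],100);print("throat",t.mean(0),np.linalg.norm(np.diff(t,axis=0),axis=1),[np.degrees(np.arctan2(*(t[i]-t[j])[1::-1])) for i,j in((0,3),(1,2))],np.degrees(np.arctan2(*(t[0]-t[1])[:2])))
c=P([(397,137),(777,195),(745,427),(357,368)],85);u=np.mean(c,0);print("casing",c,u)
ys=(c[0]+c[3]-c[1]-c[2])/2;print("len",np.linalg.norm(ys),"yaw y axis",np.degrees(np.arctan2(-ys[0],ys[1])))
n=ys/np.linalg.norm(ys);print("origin",u-56*n)
h=P([(218,250),(432,287),(406,500),(183,465)],72,(340,110));print("hood",h.mean(0),h,np.linalg.norm(np.diff(h,axis=0),axis=1))
k=P([(325,320),(312,413)],100,(340,110));print("handle",k,k.mean(0))
k=P([(45,207),(225,198),(232,445),(43,452)],80);print("rack",k,k.mean(0))
k=P([(42,213),(200,212),(43,347),(200,345)],128);print("bars",k)
E
python3 m1.py
```

```text
throat [540.85445329 -16.02876909 100.        ] [136.06944204 138.91238039 136.19868026] [np.float64(-7.516990354446346), np.float64(-7.4631237347346095)] 7.774050381162836
casing [[ 653.28602635  167.88296248   85.        ]
 [ 613.01170314 -112.74637075   85.        ]
 [ 441.47856971  -88.24318182   85.        ]
 [ 481.03071169  193.20499822   85.        ]] [547.20175272  40.02460203  85.        ]
len 283.8588537722391 yaw y axis -8.083113056209493
origin [539.32762445 -15.41904597  85.        ]
hood [ 543.86178151 -359.38363649   72.        ] [[ 637.03974949 -294.15577339   72.        ]
 [ 610.90049176 -452.52275004   72.        ]
 [ 451.87515125 -426.63971875   72.        ]
 [ 475.63173355 -264.21630379   72.        ]] [160.50968845 161.11793889 164.15157913]
handle [[ 579.56541013 -363.43622755  100.        ]
 [ 511.19314537 -351.66681789  100.        ]] [ 545.37927775 -357.55152272  100.        ]
rack [[598.33967389 426.43474772  80.        ]
 [606.75557429 294.08381648  80.        ]
 [424.44035457 282.66766602  80.        ]
 [417.74303485 419.07189796  80.        ]] [511.8196594  355.56453204  80.        ]
bars [[584.19799326 416.64861743 128.        ]
 [586.31835654 304.23029325 128.        ]
 [487.99477097 411.22959789 128.        ]
 [490.75873455 300.71637301 128.        ]]
```

>>> play_rows(series="8.5 -39.5 -11.8 -5 68.6;8.5 -39.5 -11.8 -5 68.6;8.5 -39.5 -11.8 -5 68.6;8.5 -39.5 -11.8 -5 68.6;8.5 -39.5 -11.8 -5 68.6;8.5 -39.5 -11.8 -5 68.6;8.5 -39.5 -11.8 -5 68.6;8.5 -39.5 -11.8 -5 68.6;8.5 -39.5 -11.8 -5 68.6;8.5 -39.5 -11.8 -5 68.6", squeeze=60)

```text
time: 1.15
tcp_pos: [536.5, 354.6, 281.0]
ee_rot: [[-0.049, 0.999, -0.0], [0.999, 0.049, -0.0], [-0.0, -0.0, -1.0]]
ft_force: [-0.4, 0.1, -0.2]
width: 84.8
```

```bash
python3 - <<'E'
from h import *
s,im=snap("wrist","w1");print(s["time"],s["tcp_pos"],s["ee_rot"],s["qpos"])
E
```

```text
1.15 [536.52711443 354.57669274 280.99902096] [[-4.94401768e-02  9.98776989e-01 -4.42541911e-04]
 [ 9.98777080e-01  4.94401207e-02 -1.36972165e-04]
 [-1.14925321e-04 -4.48772646e-04 -9.99999893e-01]] [4.68312483e-01 7.08811141e-02 1.51161718e+00 7.75354127e-05
 1.55955108e+00 4.18851278e-01]
```

View pics/w1.png

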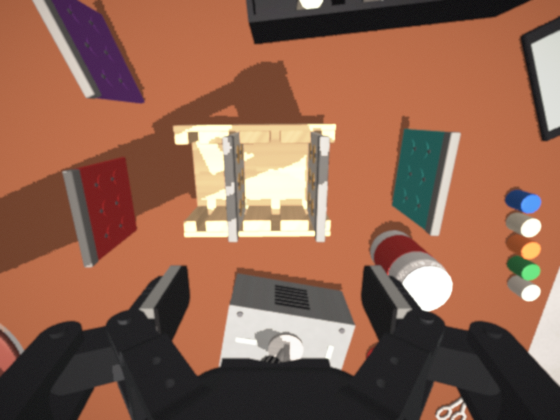

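```bash
python3 - <<'E'
import cv2
a=cv2.imread('pics/w1.png')
cv2.imwrite('pics/w1z.png',cv2.resize(a[115:250,165:345],None,fx=4.4,fy=4.4,interpolation=cv2.INTER_CUBIC))
E
```

```text
(no output)
```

View pics/w1z.png

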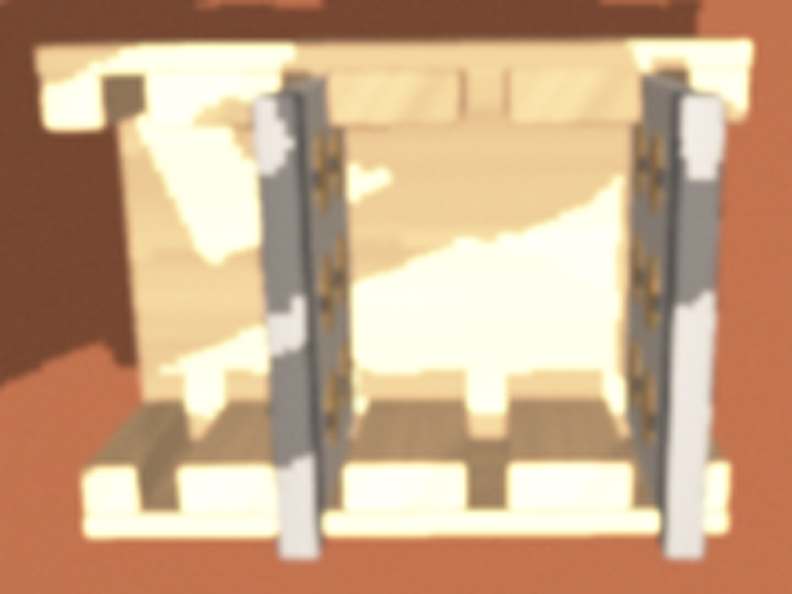

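```bash
cat > m2.py <<'E'
from h import *
s=r.sense()
def W(p,z): return onz("wrist",(p[0]/4.4+165,p[1]/4.4+115),z,s)
for p in[(37,45),(752,40),(728,535),(85,538)]:print("rack",W(p,80)[:2])
for p in[(124,90),(160,500),(488,500)]:print("groove",W(p,80)[:2])
for p in[(270,97),(299,558),(703,95),(685,558)]:print("bar",W(p,130)[:2])
E
python3 m2.py
```

```text
rack [417.99959734 418.85216905]
rack [597.7374176  429.33097029]
rack [606.0050925  295.72468213]
rack [424.85564388 285.38348101]
groove [439.5661603  408.95577354]
groove [446.26113766 297.94861426]
groove [537.88114188 302.71423066]
bar [484.52707924 412.31966859]
bar [491.86133636 304.03727562]
bar [578.61503689 417.59951945]
bar [585.27280608 308.90200034]
```

>>> play_rows(series="5 0.65 4.54 5 -0.5;5 0.65 4.54 10 -0.5;5 0.65 4.54 14 -0.5;5 0.65 4.54 16 -0.5;5 0.65 4.54 17.6 -0.5;5 0.65 4.54 17.6 -0.5;0.5 0.65 4.54 17.6 -0.5;0.5 0.65 4.54 17.6 -0.5;0.5 0.65 4.54 17.6 -0.5;0.5 0.65 4.54 17.6 -0.5", squeeze=50)

```text
time: 2.2
tcp_pos: [581.6, 365.8, 108.4]
ee_rot: [[-0.06, 0.998, 0.004], [0.998, 0.06, 0.003], [0.002, 0.004, -1.0]]
ft_force: [-0.4, 0.3, 5.4]
width: 8.5
```

>>> play_rows(series="0.5 0 0 0 0;0.5 0 0 0 0;0.5 0 0 -0.5 0;0.5 0 0 -1.5 0;0.5 0 0 -3 0;0.5 0 0 -5 0;0.5 0 0 -8 0;0.5 0 0 -12 0;0.5 0 0 -16 0;0.5 0 0 -16 0")

```text
time: 3.2
tcp_pos: [583.0, 366.3, 275.7]
ee_rot: [[-0.06, 0.998, 0.013], [0.998, 0.06, 0.006], [0.006, 0.014, -1.0]]
ft_force: [-0.0, -0.1, -0.4]
width: 9.1
```

```bash
python3 - <<'E'
from h import *
s,im=snap("wrist","w2");print(s["time"],s["tcp_pos"],s["ee_rot"][:,1],s["qpos"],s["width"])
cv2.imwrite('pics/w2z.png',cv2.resize(im[100:420,50:450],(800,640))[:600])
s,im=snap("scene","s2");cv2.imwrite('pics/s2z.png',cv2.resize(im[50:290,200:480],None,fx=2.5,fy=2.5))
E
```

```text
3.2 [583.0077256  366.2811922  275.65266403] [0.99808326 0.06035654 0.01367084] [ 4.52974499e-01  1.68963234e-01  1.41415192e+00 -2.56800536e-05
  1.54369137e+00  3.92537608e-01] 9.070659531423319
```

View pics/w2.png

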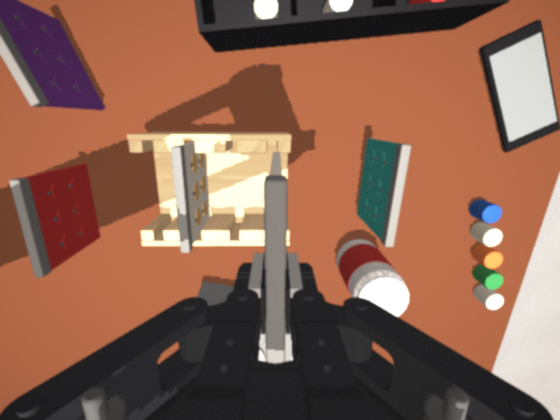

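View pics/s2z.png

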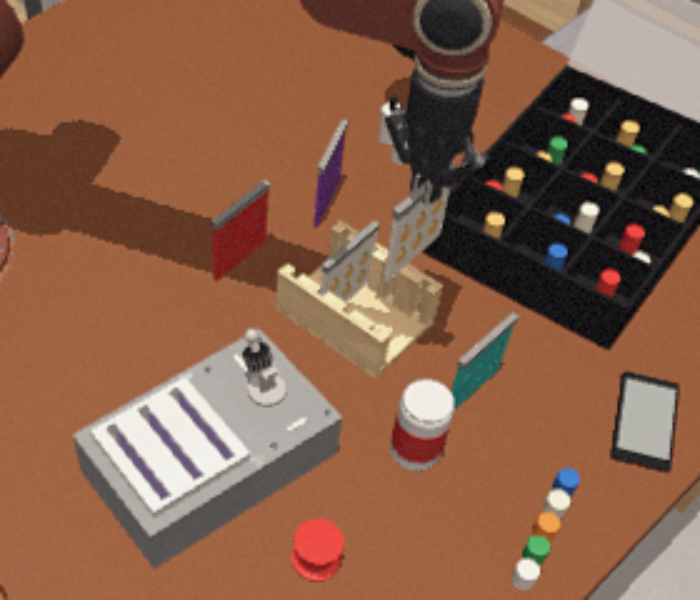

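>>> play_rows(series="0.5 -3.85 0.44 -2.4 -7.9;0.5 -7.7 0.88 -2.4 -15.8;0.5 -11.6 1.32 -2.4 -23.7;0.5 -15.4 1.76 -2.4 -31.6;0.5 -19.3 2.2 -2.4 -39.5;0.5 -23.2 2.64 -2.4 -47.4;0.5 -27 3.1 -2.4 -55.3;0.5 -31 3.5 -2.4 -63;0.5 -35 4 -2.4 -71;0.5 -38.5 4.39 -2.4 -78.7")

```text
time: 4.3
tcp_pos: [646.2, -18.7, 286.6]
ee_rot: [[-0.991, 0.132, -0.004], [0.132, 0.991, 0.0], [0.004, -0.0, -1.0]]
ft_force: [0.4, -0.4, -0.4]
width: 9.3
```

```bash
python3 - <<'E'
from h import *
for k in range(3): r.camera("top")
s,im=snap("wrist","w3");print(s["time"],s["tcp_pos"],s["ee_rot"],s["joint_vel"],s["width"])
E
```

```text
4.45 [646.31073932 -18.66982007 286.65192365] [[-9.90071044e-01  1.40502394e-01 -4.29014995e-03]
 [ 1.40500471e-01  9.90080329e-01  7.47799033e-04]
 [ 4.35266063e-03  1.37606080e-04 -9.99990518e-01]] [ 0.0470219  -0.0135689   0.00459747  0.01732472  0.00623161  0.02664412] 9.016815231276013
```

View pics/w3.png

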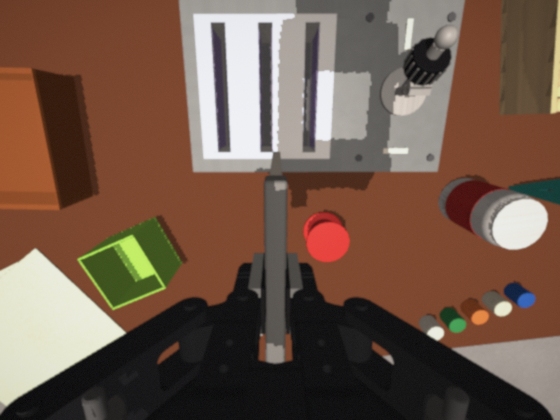

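```bash
python3 - <<'E'
from h import *
for k in range(4): r.camera("top")
s,im=snap("wrist","w4");print(s["time"],s["tcp_pos"],s["ee_rot"],s["joint_vel"],s["width"])
cv2.imwrite('pics/w4z.png',cv2.resize(im[0:200,170:480],None,fx=2.5,fy=2.5,interpolation=cv2.INTER_CUBIC))
E
```

```text
4.7 [646.77418053 -15.44740945 288.68663688] [[-9.90814245e-01  1.35225663e-01 -1.07312335e-03]
 [ 1.35225341e-01  9.90814802e-01  3.67137049e-04]
 [ 1.11291285e-03  2.18651147e-04 -9.99999357e-01]] [ 0.00242448 -0.00392919 -0.00696495 -0.00065506 -0.00011808 -0.00374686] 9.119157749835217
```

View pics/w4z.png

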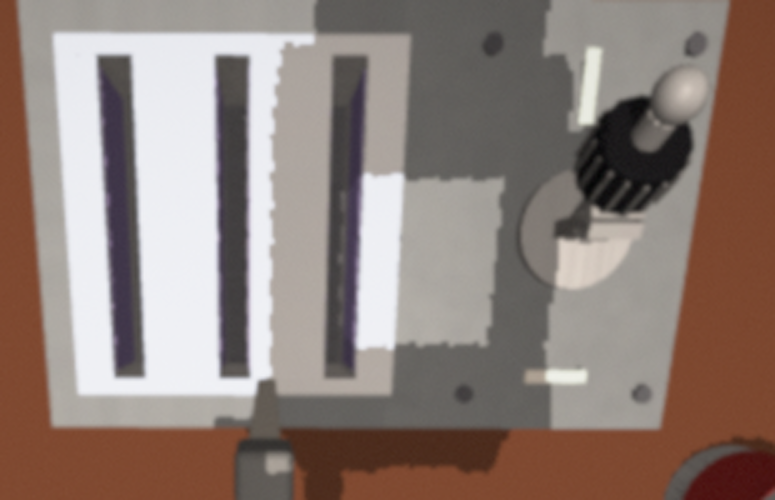

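```bash
python3 - <<'E'
from h import *
s=r.sense();print(s["tcp_pos"])
def W(p,z): return onz("wrist",(p[0]/2.5+170,p[1]/2.5),z,s)[:2]
t=np.array([W(p,100) for p in[(53,33),(411,35),(392,394),(77,394)]]);print(t,t.mean(0))
for e in((1,0),(2,3)):
    d=t[e[0]]-t[e[1]];print(np.degrees(np.arctan2(-d[0],d[1])),np.linalg.norm(d))
for e in((3,0),(2,1)):
    d=t[e[0]]-t[e[1]];print(np.degrees(np.arctan2(d[1],d[0])),np.linalg.norm(d))
for p in[(115,56),(130,377),(232,56),(235,377),(350,56),(341,377)]:print(W(p,100))
E
```

```text
[646.89367645 -15.48522819 288.9696568 ]
[[462.90365659 -72.96108289]
 [482.24186518  64.11808228]
 [618.57964908  45.31146063]
 [599.79093061 -92.59269442]] [540.87902537 -14.0310586 ]
-8.029914246815027 138.43649748115507
-7.758479122934452 139.17820204270723
-8.161391980665924 138.28783736216113
-7.853894818584465 137.62877728794427
[473.77405959 -50.71718269]
[595.679238   -68.00598275]
[479.92415683  -5.54255492]
[601.89978244 -22.34687578]
[486.1272644   40.02145242]
[608.18002617  23.75042692]
```

>>> play_rows(series="0.5 3.5 1.1 0 0;0.5 7 2.2 0 0;0.5 10.64 3.34 1 0;0.5 10.64 3.34 4 0;0.5 10.64 3.34 6 0;0.5 10.64 3.34 7 0;0.5 10.64 3.34 7 0;0.5 10.64 3.34 7 0;0.5 10.64 3.34 7 0;0.5 10.64 3.34 7 0")

```text
time: 5.75
tcp_pos: [547.2, 30.7, 220.7]
ee_rot: [[-0.991, 0.136, 0.002], [0.136, 0.991, -0.0], [-0.002, 0.0, -1.0]]
ft_force: [0.5, -0.4, -1.1]
width: 9.2
```

```bash
python3 - <<'E'
from h import *
s,im=snap("wrist","w5");print(s["time"],s["tcp_pos"],s["ee_rot"][:,2],s["width"])
s,im2=snap("scene","s5");
s,im3=snap("top","t5");
a=cv2.resize(im[120:400,170:380],None,fx=2,fy=2);b=cv2.resize(im2[130:290,210:360],(525,560))
cv2.imwrite('pics/c5.png',np.hstack([a,b[:,:380]]))
E
```

```text
5.75 [547.15037358  30.71530434 220.74586967] [ 2.25075922e-03 -1.81157375e-04 -9.99997451e-01] 9.187259623015242
```

View pics/c5.png

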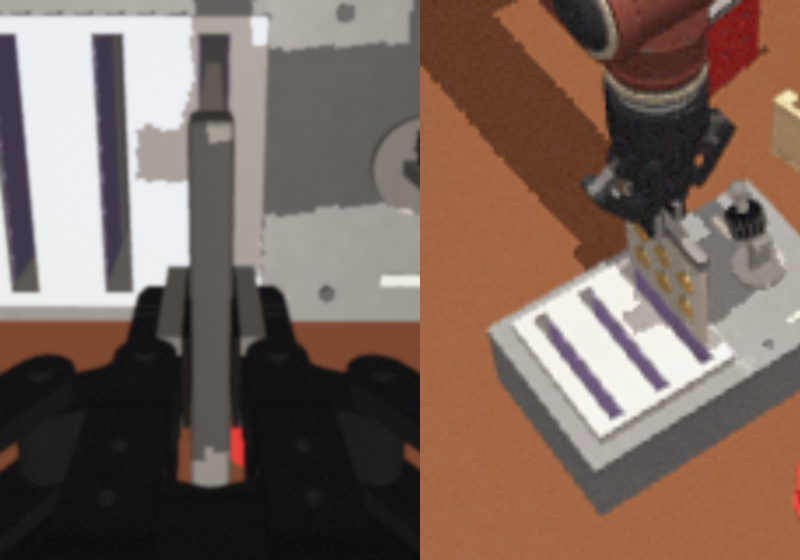

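>>> play_rows(series="0.5 0 0 1.5 0;0.5 0 0 3 0;0.5 0 0 4.5 0;0.5 0 0 6 0;0.5 0 0 7.5 0;0.5 0 0 8.5 0;0.5 0 0 9.4 0;0.5 0 0 9.8 0;0.5 0 0 9.8 0;0.5 0 0 9.8 0")

```text
time: 6.9
tcp_pos: [546.8, 30.8, 121.9]
ee_rot: [[-0.991, 0.136, 0.001], [0.136, 0.991, -0.0], [-0.001, 0.0, -1.0]]
ft_force: [0.1, -0.1, -1.3]
width: 8.5
```

>>> play_rows(series="3 0 0 0 0;3 0 0 0 0;3 0 0 0 0;3 0 0 -1.5 0;3 0 0 -4 0;3 0 0 -8 0;4 0 0 -13 0;5 0 0 -17 0;5 0 0 -17 0")

```text
time: 7.8
tcp_pos: [549.5, 30.6, 301.5]
ee_rot: [[-0.991, 0.136, 0.015], [0.136, 0.991, -0.001], [-0.015, 0.001, -1.0]]
ft_force: [0.9, -0.9, 0.2]
width: 49.6
```

```bash
python3 - <<'E'
from h import *
s,im=snap("wrist","w6");print(s["time"],s["tcp_pos"],s["ee_rot"],s["width"])
s,im2=snap("scene","s6");
a=cv2.resize(im[120:400,170:380],None,fx=2,fy=2);b=cv2.resize(im2[130:290,210:360],(525,560))
cv2.imwrite('pics/c6.png',np.hstack([a,b[:,:380]]))
E
```

```text
7.8 [549.50858583  30.60394496 301.49788039] [[-9.90549661e-01  1.36287635e-01  1.53963864e-02]
 [ 1.36284832e-01  9.90668924e-01 -1.23603815e-03]
 [-1.54211782e-02  8.73936762e-04 -9.99880705e-01]] 49.553780672513454
```

View pics/c6.png

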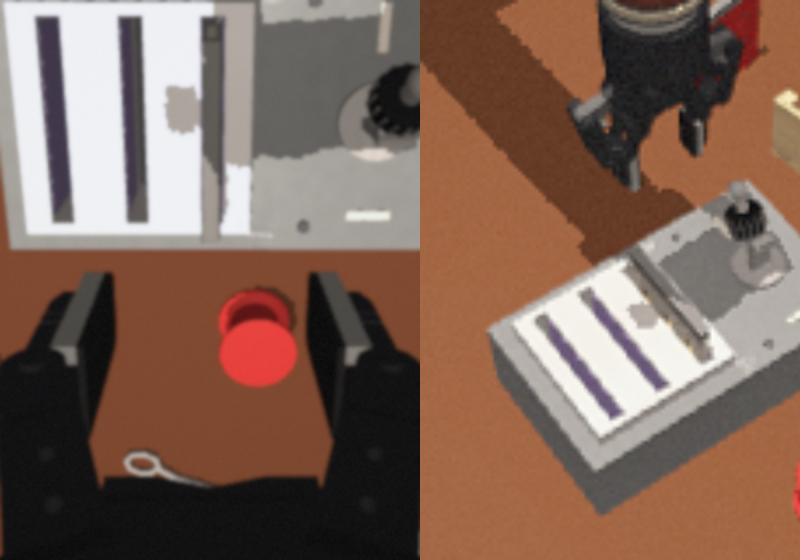

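>>> play_rows(series="5 1 3.2 0 7.9;5 2 6.4 0 15.8;5 3 9.6 0 23.7;5 4 12.8 0 31.6;5 5 16 0 39.5;5 6.2 19.2 0 47.4;5 7.2 22.4 1 55.3;5 8.2 25.6 3 63;5 9.2 28.8 5 71;5 10.23 31.65 8 78.6")

```text
time: 8.9
tcp_pos: [487.5, 359.7, 210.2]
ee_rot: [[-0.057, 0.998, 0.0], [0.998, 0.057, 0.0], [0.0, 0.0, -1.0]]
ft_force: [1.1, 0.2, -1.2]
width: 49.7
```

>>> play_rows(series="5 0 0 0 0;5 0 0 0 0;5 0 0 0 0;5 0 0 0 0")

```text
time: 9.3
tcp_pos: [489.0, 357.7, 212.7]
ee_rot: [[-0.061, 0.998, 0.002], [0.998, 0.061, 0.001], [0.001, 0.002, -1.0]]
ft_force: [0.3, 0.2, 1.1]
width: 49.8
```

```bash
python3 - <<'E'
from h import *
s,im=snap("wrist","w7");print(s["time"],s["tcp_pos"],s["ee_rot"],s["width"])
E
```

```text
9.3 [488.99852453 357.70743745 212.69472951] [[-6.12882411e-02  9.98118316e-01  1.89161283e-03]
 [ 9.98119841e-01  6.12867273e-02  8.48173386e-04]
 [ 7.30646632e-04  1.94003935e-03 -9.99997851e-01]] 49.76708258006183
```

View pics/w7.png

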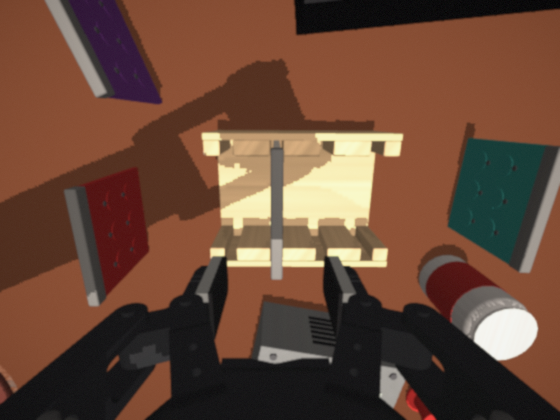

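>>> play_rows(series="5 0 0 4 0;5 0 0 8 0;5 0 0 10 0;5 0 0 10.7 0;5 0 0 10.7 0;0.5 0 0 10.7 0;0.5 0 0 10.7 0;0.5 0 0 10.7 0;0.5 0 0 10.7 0;0.5 0 0 10.7 0")

```text
time: 10.35
tcp_pos: [489.3, 359.0, 106.5]
ee_rot: [[-0.062, 0.998, 0.003], [0.998, 0.062, 0.002], [0.001, 0.003, -1.0]]
ft_force: [0.0, -0.2, 6.8]
width: 8.6
```

>>> play_rows(series="0.5 0 0 0 0;0.5 0 0 0 0;0.5 0 0 -0.5 0;0.5 0 0 -1.5 0;0.5 0 0 -3 0;0.5 0 0 -6 0;0.5 0 0 -10 0;0.5 0 0 -14 0;0.5 0 0 -18 0;0.5 0 0 -18 0")

```text
time: 11.35
tcp_pos: [490.6, 359.9, 294.1]
ee_rot: [[-0.062, 0.998, 0.012], [0.998, 0.062, 0.007], [0.006, 0.013, -1.0]]
ft_force: [0.7, 1.1, -1.1]
width: 8.8
```

>>> play_rows(series="0.5 -4.2 0.2 -1.5 -7.9;0.5 -8.4 0.4 -1.5 -15.8;0.5 -12.6 0.6 -1.5 -23.7;0.5 -16.8 0.8 -1.5 -31.6;0.5 -21 1 -1.5 -39.5;0.5 -25.2 1.2 -1.5 -47.4;0.5 -29.4 1.4 -1.5 -55.3;0.5 -33.6 1.6 -1.5 -63;0.5 -37.8 1.8 -1.5 -71;0.5 -41.92 2 -1.5 -78.5")

```text
time: 12.35
tcp_pos: [533.6, -60.4, 299.3]
ee_rot: [[-0.991, 0.133, -0.0], [0.133, 0.991, 0.0], [0.0, 0.0, -1.0]]
ft_force: [1.0, -0.0, -0.1]
width: 8.8
```

>>> play_rows(series="0.5 0 0 3 0;0.5 0 0 6 0;0.5 0 0 8 0;0.5 0 0 8 0;0.5 0 0 8 0;0.5 0 0 8 0;0.5 0 0 8 0")

```text
time: 13.05
tcp_pos: [535.0, -58.9, 221.4]
ee_rot: [[-0.99, 0.138, 0.003], [0.138, 0.99, -0.001], [-0.003, -0.0, -1.0]]
ft_force: [0.8, -0.2, -1.2]
width: 9.0
```

```bash
python3 - <<'E'
from h import *
s,im=snap("wrist","w8");print(s["time"],s["tcp_pos"],s["ee_rot"],s["width"])
s,im2=snap("scene","s8");
a=cv2.resize(im[120:400,170:380],None,fx=2,fy=2);b=cv2.resize(im2[130:290,210:360],(525,560))
cv2.imwrite('pics/c8.png',np.hstack([a,b[:,:380]]))
E
```

```text
13.05 [535.02010131 -58.91106114 221.3676211 ] [[-9.90453854e-01  1.37810297e-01  3.07987050e-03]
 [ 1.37808715e-01  9.90458600e-01 -7.21210019e-04]
 [-3.14987439e-03 -2.89892247e-04 -9.99994997e-01]] 8.964042538938973
```

View pics/c8.png

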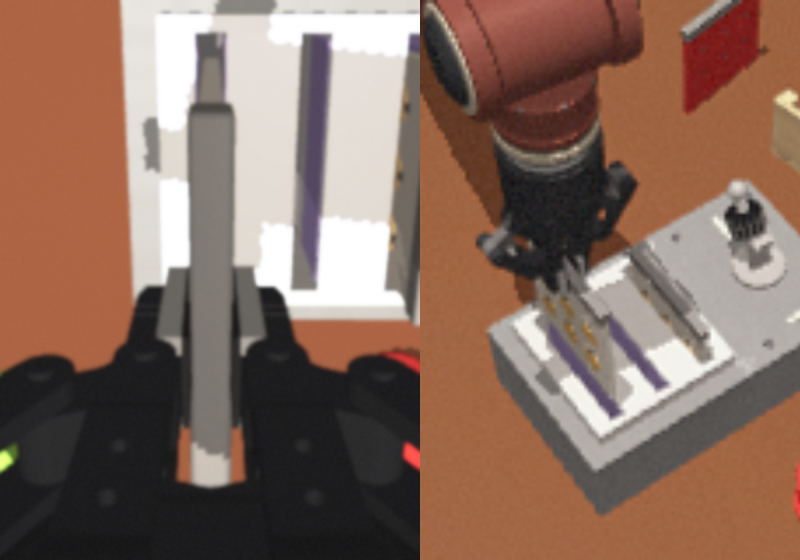

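Aligned over the −46 slot (bar column at image centre, slot right beyond it). Insert.

>>> play_rows(series="0.5 0 0 1.5 0;0.5 0 0 3 0;0.5 0 0 4.5 0;0.5 0 0 6 0;0.5 0 0 7.5 0;0.5 0 0 8.5 0;0.5 0 0 9.4 0;0.5 0 0 9.9 0;0.5 0 0 9.9 0;0.5 0 0 9.9 0")

```text
time: 14.15
tcp_pos: [534.5, -58.9, 120.8]
ee_rot: [[-0.99, 0.138, 0.001], [0.138, 0.99, -0.0], [-0.001, -0.0, -1.0]]
ft_force: [0.4, -0.8, -1.7]
width: 9.0
```

>>> play_rows(series="3 0 0 0 0;3 0 0 0 0;3 0 0 0 0;3 0 0 -1.5 0;3 0 0 -4 0;3 0 0 -8 0;4 0 0 -12 0;5 0 0 -15 0;5 0 0 -15 0")

```text
time: 15.05
tcp_pos: [536.8, -59.5, 278.4]
ee_rot: [[-0.99, 0.138, 0.012], [0.138, 0.99, -0.003], [-0.012, -0.001, -1.0]]
ft_force: [-0.1, 0.7, 0.5]
width: 50.2
```

```bash
python3 - <<'E'
from h import *
for k in range(2): r.camera("scene")
s,im=snap("wrist","w9");print(s["time"],s["tcp_pos"],s["ee_rot"],s["width"])
s,im2=snap("scene","s9");s,im3=snap("top","t9")
b=cv2.resize(im2[130:360,120:360],(417,400));c=cv2.resize(im3[110:250,220:460],(686,400))[:,:380]
c=im3[110:250,220:460];c=cv2.resize(c,(380,222));c=np.vstack([c,np.zeros((178,380,3),np.uint8)])
cv2.imwrite('pics/c9.png',np.hstack([b,c]))
c=im3[110:250,340:460];cv2.imwrite('pics/h9.png',cv2.resize(c,None,fx=4,fy=4,interpolation=cv2.INTER_CUBIC))
E
```

```text
15.15 [534.62676577 -58.95454655 272.30573336] [[-9.90418183e-01  1.38066477e-01  3.07745084e-03]
 [ 1.38064634e-01  9.90422894e-01 -8.04642178e-04]
 [-3.15907188e-03 -3.72045120e-04 -9.99994941e-01]] 50.41339699471322
```

View pics/c9.png

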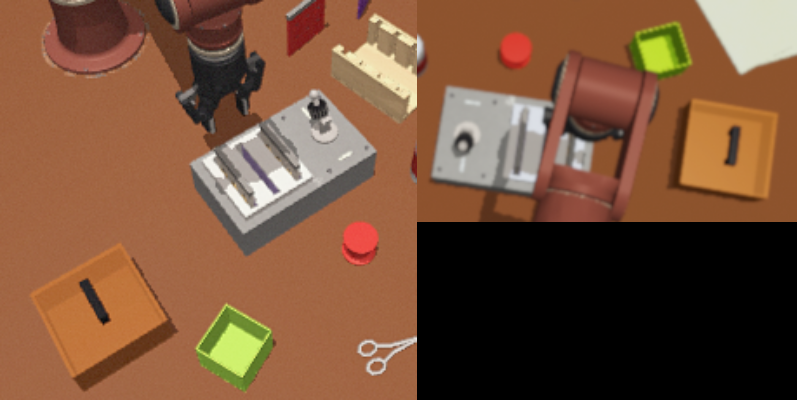

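View pics/h9.png

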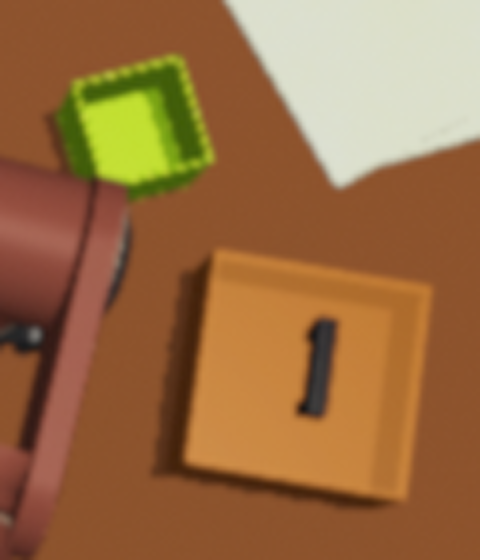

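>>> play_rows(series="5 -0.7 -4 0 0;5 -1.4 -8 0 0;5 -2.1 -12 0 1.6;5 -2.9 -17 1 1.6;5 -3.7 -22 2 1.6;5 -4.5 -26 3 1.6;5 -5.11 -29.52 3 1.6;5 -5.11 -29.52 3 1.6;5 -5.11 -29.52 3 1.6;5 -5.11 -29.52 3 1.6")

```text
time: 16.3
tcp_pos: [543.8, -357.1, 239.4]
ee_rot: [[-0.986, 0.165, -0.001], [0.165, 0.986, 0.001], [0.001, 0.001, -1.0]]
ft_force: [0.4, 0.3, 0.3]
width: 50.1
```

```bash
python3 - <<'E'
from h import *
s,im=snap("wrist","w10");print(s["time"],s["tcp_pos"],s["ee_rot"],s["width"])
E
```

```text
16.3 [ 543.8129145  -357.12414811  239.44789786] [[-0.98630374  0.16493552 -0.00110017]
 [ 0.164934    0.98630368  0.00135091]
 [ 0.00130791  0.00115096 -0.99999848]] 50.07472409478833
```

View pics/w10.png

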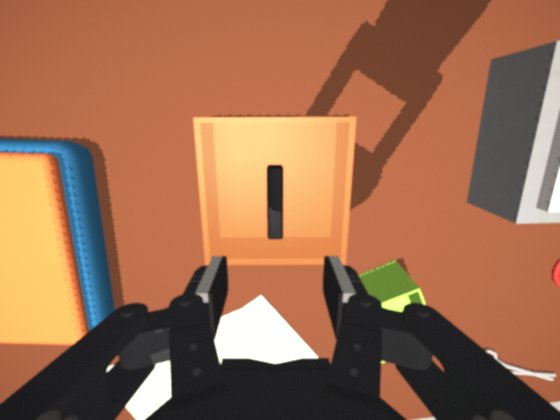

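```bash
python3 - <<'E'
from h import *
s=r.sense();print(s["tcp_pos"],s["ee_rot"][:,1])
for p in[(275.5,166),(275.5,239)]:
    X=onz("wrist",p,106,s);print(X, s["ee_rot"].T@(X-s["tcp_pos"]))
E
```

```text
[ 543.99686916 -356.95072327  239.90142239] [1.64490505e-01 9.86378419e-01 6.98940815e-04]
[ 509.21154109 -351.44820069  106.        ] [ 35.12632122  -0.38787583 133.92489996]
[ 581.315464   -363.43073012  106.        ] [-37.96644583  -0.34677357 133.87564254]
```

>>> play_rows(series="5 -0.14 0 4 0;5 -0.14 0 8 0;5 -0.14 0 12 0;5 -0.14 0 15 0;5 -0.14 0 16 0;5 -0.14 0 16 0;5 -0.14 0 16 0;0.8 -0.14 0 16 0;0.8 -0.14 0 16 0;0.8 -0.14 0 16 0", squeeze=80)

```text
time: 17.35
tcp_pos: [546.5, -359.2, 82.7]
ee_rot: [[-0.986, 0.166, 0.003], [0.166, 0.986, -0.002], [-0.003, -0.001, -1.0]]
ft_force: [-0.1, 2.1, 6.3]
width: 14.4
```

>>> play_rows(series="0.8 0 0 0 0;0.8 0 0 0 0;0.8 0 0 -0.5 0;0.8 0 0 -2 0;0.8 0 0 -4 0;0.8 0 0 -8 0;0.8 0 0 -12 0;0.8 0 0 -16 0;0.8 0 0 -19.5 0;0.8 0 0 -19.5 0")

```text
time: 18.35
tcp_pos: [547.3, -360.3, 283.7]
ee_rot: [[-0.986, 0.166, 0.01], [0.166, 0.986, -0.008], [-0.011, -0.006, -1.0]]
ft_force: [0.3, -0.9, -2.3]
width: 14.3
```

>>> play_rows(series="0.8 0.7 4 0 0;0.8 1.4 8 0 0;0.8 2.1 12 0 0;0.8 2.9 16 0 -0.5;0.8 3.6 20 0 -1;0.8 4.3 24 0 -1.5;0.8 5 28 0 -1.5;0.8 5.6 31.5 0 -1.5;0.8 6.09 33.8 0 -1.5;0.8 6.09 33.8 0 -1.5")

```text
time: 19.35
tcp_pos: [540.0, -12.2, 273.2]
ee_rot: [[-0.991, 0.136, -0.003], [0.136, 0.991, 0.002], [0.004, 0.001, -1.0]]
ft_force: [0.5, -0.8, -4.8]
width: 14.4
```

```bash
python3 - <<'E'
from h import *
for k in range(5): r.camera("top")
s,im=snap("wrist","w11");print(s["time"],s["tcp_pos"],s["ee_rot"],s["width"])
s,im2=snap("scene","s11")
b=cv2.resize(im2[130:330,180:380],(420,420));cv2.imwrite('pics/c11.png',np.hstack([im[:,140:],b[:,:380]]))
E
```

```text
19.6 [540.99679218 -15.93550206 274.50328098] [[-9.89994363e-01  1.41101257e-01 -1.26340485e-03]
 [ 1.41101510e-01  9.89995127e-01 -1.13173295e-04]
 [ 1.23479575e-03 -2.90309256e-04 -9.99999195e-01]] 14.414491538954154
```

View pics/c11.png

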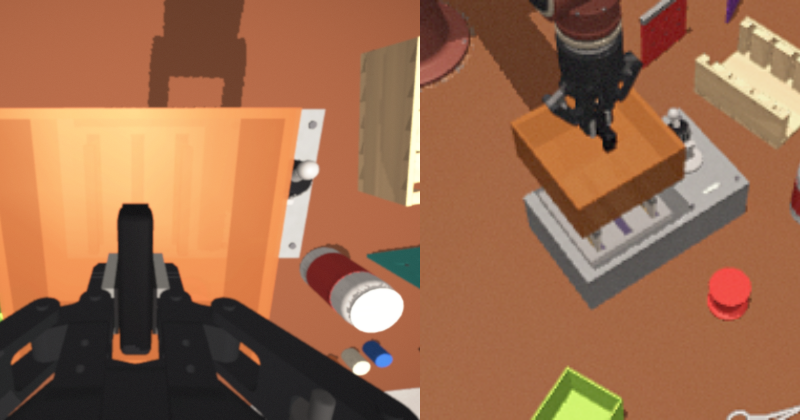

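>>> play_rows(series="0.8 0 0.15 2 0;0.8 0 0.15 4 0;0.8 0 0.15 6 0;0.8 0 0.15 7 0;0.8 0 0.15 8 0;0.8 0 0.15 9 0;0.8 0 0.15 9.8 0;0.8 0 0.15 10.4 0;0.8 0 0.15 10.8 0;0.8 0 0.15 10.8 0")

```text
time: 20.7
tcp_pos: [542.0, -13.6, 167.9]
ee_rot: [[-0.99, 0.14, 0.001], [0.14, 0.99, -0.0], [-0.001, -0.0, -1.0]]
ft_force: [-0.2, 0.1, -3.9]
width: 14.3
```

```bash
python3 - <<'E'
from h import *
for k in range(2): r.camera("top")
s,im=snap("wrist","w12");print(s["time"],s["tcp_pos"],s["ee_rot"][:,2],s["width"],s["ft_force"])
s,im2=snap("scene","s12")
b=cv2.resize(im2[130:330,180:380],(420,420));cv2.imwrite('pics/c12.png',np.hstack([im[:,140:],b[:,:380]]))
E
```

```text
20.8 [541.85089478 -13.60248412 167.74603263] [ 1.03934241e-03 -1.44008706e-04 -9.99999450e-01] 14.62468694451635 [-0.36583566  0.35567693 -2.71763727]
```

View pics/c12.png

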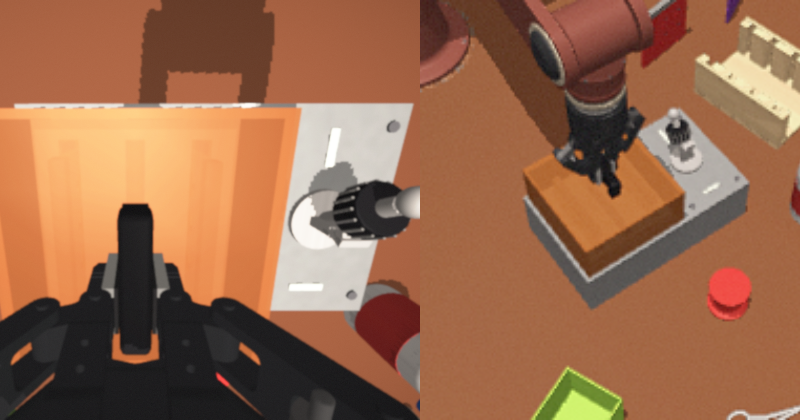

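>>> play_rows(series="0.8 0 0 0.2 0;0.8 0 0 0.2 0;4 0 0 0.2 0;4 0 0 0.2 0;4 0 0 0.2 0;4 0 0 -2 0;4 0 0 -5 0;4 0 0 -8 0;4 0 0 -12 0;4 0 0 -12 0")

```text
time: 21.9
tcp_pos: [544.3, -14.0, 294.7]
ee_rot: [[-0.99, 0.14, 0.012], [0.14, 0.99, -0.002], [-0.012, -0.0, -1.0]]
ft_force: [0.8, -0.4, 1.1]
width: 40.3
```

>>> play_rows(series="6 2 4 0 0;6 3.5 8 0 0;6 3.5 12 0 0;6 3.5 14.6 0 0;6 3.5 14.6 0 0;6 3.5 14.6 0 0;6 3.5 14.6 0 0;6 3.5 14.6 0 0")

```text
time: 22.7
tcp_pos: [527.3, 134.8, 287.1]
ee_rot: [[-0.99, 0.141, -0.0], [0.141, 0.99, -0.0], [0.0, -0.0, -1.0]]
ft_force: [-1.1, 0.2, 0.1]
width: 60.0
```

```bash
python3 - <<'E'
from h import *
s,im=snap("wrist","w13");print(s["time"],s["tcp_pos"],s["ee_rot"],s["width"],s["ft_force"])
s,im2=snap("scene","s13")
b=cv2.resize(im2[130:330,180:380],(420,420));cv2.imwrite('pics/c13.png',np.hstack([im[:,100:480],b[:,:]]))
E
```

```text
22.7 [527.31804617 134.84887747 287.1375526 ] [[-9.89957466e-01  1.41365463e-01 -1.49073215e-04]
 [ 1.41365495e-01  9.89957446e-01 -2.29635492e-04]
 [ 1.15113611e-04 -2.48403179e-04 -9.99999963e-01]] 60.03711080443177 [-1.10548944  0.18443194  0.0811512 ]
```

View pics/c13.png

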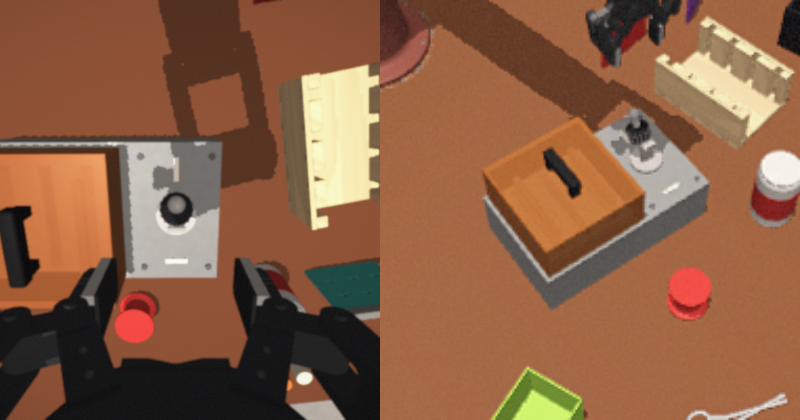

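```bash
python3 - <<'E'
from h import *
s=r.sense();print(s["tcp_pos"]);print(onz("wrist",(277,204),161,s)); print(proj("wrist",(526.6,135.4,161)),proj("wrist",(540,133.5,133)))
# height of hood rim check in scene image
for x,y in((81,-81),(81,81)):
  c=np.cos(np.radians(-7.95));k=np.sin(np.radians(-7.95))
  X=np.array([540.9+c*x-k*y,-14+k*x+c*y])
  p=proj("scene",[*X,85]);q=proj("scene",[*X,157]);print((p-[180,130])*2.1+[380,0],(q-[180,130])*2.1+[380,0])
cv2.imwrite('pics/w13z.png',cv2.resize(cv2.imread('pics/w13.png')[130:290,170:340],None,fx=3.5,fy=3.5,interpolation=cv2.INTER_CUBIC))
E
```

```text
[527.34098363 134.99273932 287.28694764]
[526.87282721 136.1018533  161.        ]
[276.21932118 203.82465522] [276.11082352 209.02828821]
[549.40203711 276.35203243] [546.17359138 250.22646587]
[644.03360107 217.62617067] [645.54842971 189.74234308]
```

View pics/w13z.png

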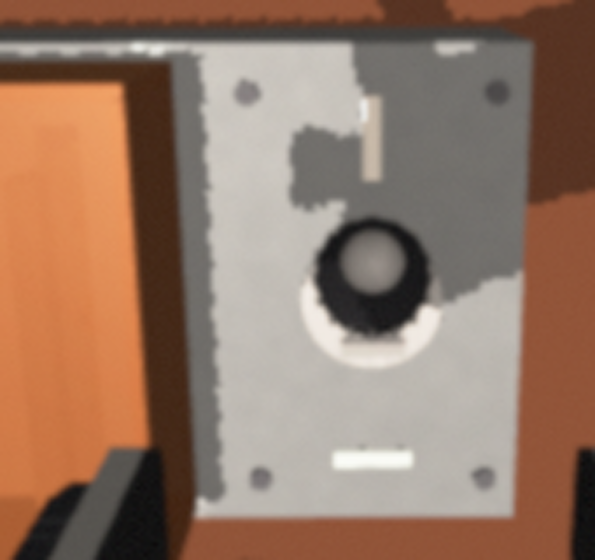

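>>> play_rows(series="6 -1.28 0.03 4 0;6 -1.28 0.03 8 0;6 -1.28 0.03 12 0;6 -1.28 0.03 15 0;6 -1.28 0.03 17 0;6 -1.28 0.03 17.6 0;6 -1.28 0.03 17.6 0;6 -1.28 0.03 17.6 0;6 -1.28 0.03 17.6 0", squeeze=100)

```text
time: 23.7
tcp_pos: [541.3, 134.4, 113.4]
ee_rot: [[-0.99, 0.14, 0.003], [0.14, 0.99, 0.0], [-0.003, 0.001, -1.0]]
ft_force: [0.5, 0.4, 0.4]
width: 60.1
```

```bash
python3 - <<'E'
from h import *
s,im=snap("wrist","w14");print(s["time"],s["tcp_pos"],s["ee_rot"][:,2],s["width"],s["ft_force"])
s,im2=snap("scene","s14")
b=cv2.resize(im2[130:270,240:380],(420,420));cv2.imwrite('pics/c14.png',np.hstack([im[:,100:480],b[:,:]]))
E
```

```text
23.7 [541.29287112 134.43070665 113.36935918] [ 3.39746012e-03  3.72729953e-04 -9.99994159e-01] 60.06303500817618 [0.52113863 0.42293568 0.44688385]
```

View pics/c14.png

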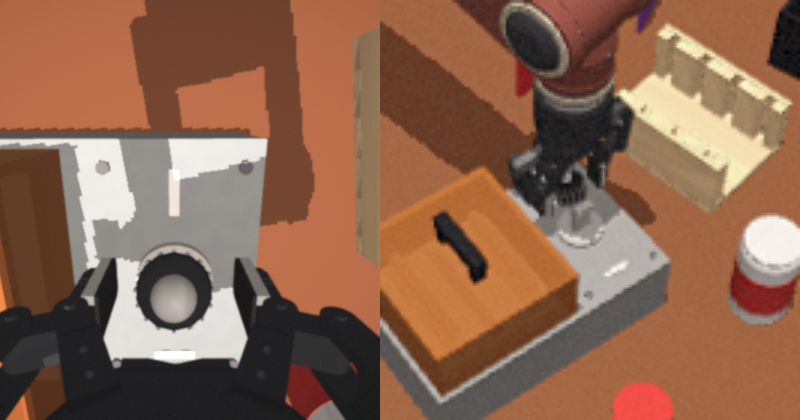

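>>> play_rows(series="3 0 0 0 0;3 0 0 0 0;3 0 0 0 0;3 0 0 0 0;3 0 0 0 0;3 0.22 0 -0.45 0;3 0.43 0 -0.9 0;3 0.65 0 -1.35 0;3 0.7 0 -1.5 0;3 0.7 0 -1.5 0")

```text
time: 24.8
tcp_pos: [533.6, 135.0, 124.9]
ee_rot: [[-0.99, 0.14, 0.003], [0.14, 0.99, -0.001], [-0.003, -0.0, -1.0]]
ft_force: [9.8, -2.1, -11.2]
width: 32.0
```

```bash
python3 - <<'E'
from h import *
for k in range(2): r.camera("top")
s,im=snap("wrist","w15");print(s["time"],s["tcp_pos"],s["ee_rot"][:,2],s["width"],s["ft_force"])
s,im2=snap("scene","s15")
b=cv2.resize(im2[130:270,240:380],(420,420));cv2.imwrite('pics/c15.png',np.hstack([im[:,100:480],b[:,:]]))
E
```

```text
24.9 [533.63348105 134.98465448 124.92039733] [ 2.53607891e-03 -5.00199443e-04 -9.99996659e-01] 31.85632997384658 [  9.58604546  -1.75747886 -11.61327366]
```

View pics/c15.png

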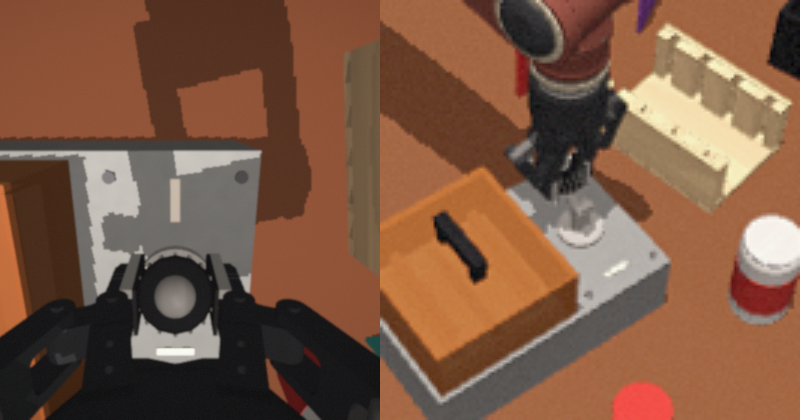

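>>> play_rows(series="3 -0.27 0 -0.13 0;3 -0.54 0 -0.25 0;3 -0.82 0 -0.36 0;3 -1.1 0 -0.45 0;3 -1.38 0 -0.54 0;3 -1.67 0 -0.6 0;3 -1.95 0 -0.66 0;3 -2.25 0 -0.7 0;3 -2.54 0 -0.74 0;3 -2.83 0 -0.75 0")

```text
time: 26.0
tcp_pos: [558.5, 131.3, 132.3]
ee_rot: [[-0.99, 0.14, -0.008], [0.14, 0.99, -0.001], [0.007, -0.002, -1.0]]
ft_force: [-9.3, -0.8, -7.4]
width: 31.8
```

```bash
python3 - <<'E'
from h import *
s,im=snap("wrist","w16");print(s["time"],s["tcp_pos"],s["ee_rot"][:,2],s["width"],s["ft_force"])
s,im2=snap("scene","s16")
b=cv2.resize(im2[130:270,240:380],(420,420));cv2.imwrite('pics/c16.png',np.hstack([im[:,100:480],b[:,:]]))
E
```

```text
26.0 [558.50488551 131.27674024 132.34571109] [-7.64287718e-03 -7.63880662e-04 -9.99970501e-01] 31.781160545791902 [-9.32644111 -0.82998404 -7.41422648]
```

View pics/c16.png

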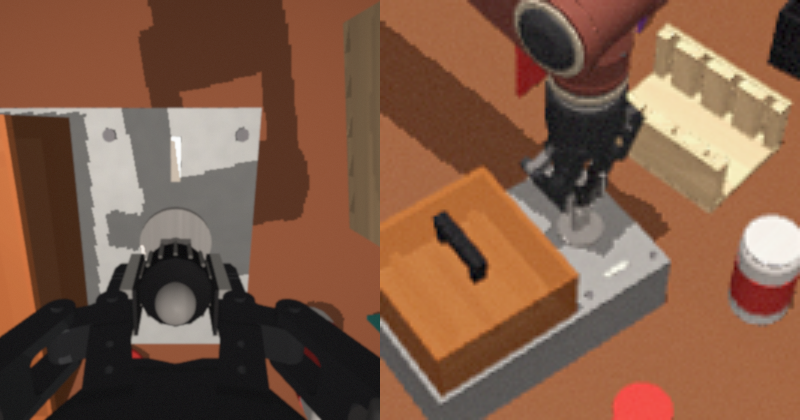

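>>> play_rows(series="3 -0.33 0 0 0;3 -0.65 0 0.02 0;3 -0.97 0 0.05 0;3 -1.29 0 0.11 0;3 -1.61 0 0.18 0;3 -1.92 0 0.27 0;3 -2.23 0 0.38 0;3 -2.53 0 0.5 0;3 -2.83 0 0.64 0;3 -3.12 0 0.78 0")

```text
time: 27.1
tcp_pos: [591.8, 126.8, 126.3]
ee_rot: [[-0.99, 0.14, -0.001], [0.14, 0.99, -0.001], [0.001, -0.001, -1.0]]
ft_force: [-3.5, -2.5, -4.9]
width: 31.1
```

>>> play_rows(series="3 -0.2 0 0.1 0;3 -0.4 0 0.2 0;3 -0.4 0 0.2 0;3 -0.4 0 0.2 0")

```text
time: 27.5
tcp_pos: [596.7, 126.3, 124.8]
ee_rot: [[-0.99, 0.14, 0.002], [0.14, 0.99, -0.0], [-0.002, 0.0, -1.0]]
ft_force: [-1.0, -3.7, -3.6]
width: 30.3
```

```bash
python3 - <<'E'
from h import *
s,im=snap("wrist","w17");print(s["time"],s["tcp_pos"],s["ee_rot"][:,2],s["width"],s["ft_force"])
s,im2=snap("scene","s17")
b=cv2.resize(im2[130:270,240:380],(420,420));cv2.imwrite('pics/c17.png',np.hstack([im[:,100:480],b[:,:]]))
E
```

```text
27.5 [596.70726497 126.33045843 124.75440973] [ 1.97000872e-03 -2.15579228e-04 -9.99998036e-01] 30.346217502993433 [-0.99771982 -3.65229037 -3.62976927]
```

View pics/c17.png

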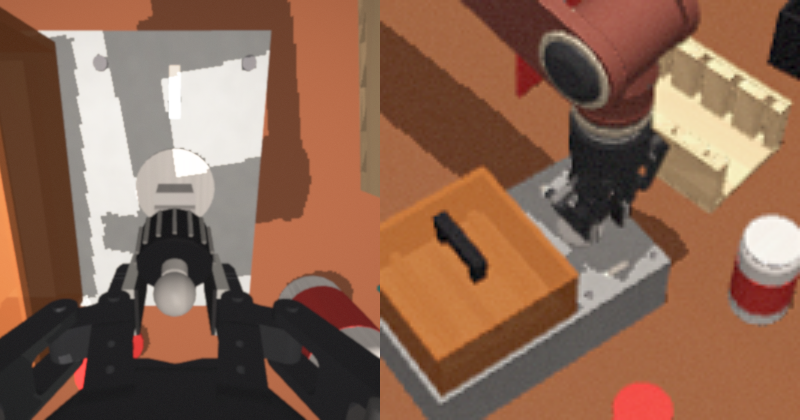

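>>> play_rows(series="6 0 0 0 0;6 0 0 0 0;6 0 0 0 0;6 0 0 0 0;6 0 0 -3 0;6 0 0 -7 0;6 0 0 -11 0;6 0 0 -15 0;6 0 0 -15 0")

```text
time: 28.5
tcp_pos: [599.1, 126.9, 282.9]
ee_rot: [[-0.99, 0.14, 0.014], [0.14, 0.99, 0.001], [-0.013, 0.003, -1.0]]
ft_force: [0.5, 1.0, 0.8]
width: 59.9
```

```bash
python3 - <<'E'
from h import *
for k in range(4): r.camera("top")
s,im=snap("wrist","w18");print(s["time"],s["tcp_pos"],s["ee_rot"],s["width"],s["ft_force"])
s,im2=snap("scene","s18")
b=cv2.resize(im2[130:270,240:380],(420,420));cv2.imwrite('pics/c18.png',np.hstack([im[:,100:480],b[:,:]]))
tip=[561.1+.99*34.8,130.6-.138*34.8,161];print(proj("wrist",tip,s)-[100,0],(proj("scene",tip)-[240,130])*3+[380,0])
E
```

```text
28.7 [595.22180766 126.48977993 272.3489618 ] [[-9.90182232e-01  1.39761125e-01 -2.44456871e-03]
 [ 1.39761855e-01  9.90185138e-01 -1.29675656e-04]
 [ 2.40245199e-03 -4.70059989e-04 -9.99997004e-01]] 59.3574894733306 [ 0.27215361  0.13793547 -0.0018595 ]
[175.39406436 210.5261892 ] [604.09680901 204.84417434]
```

View pics/c18.png

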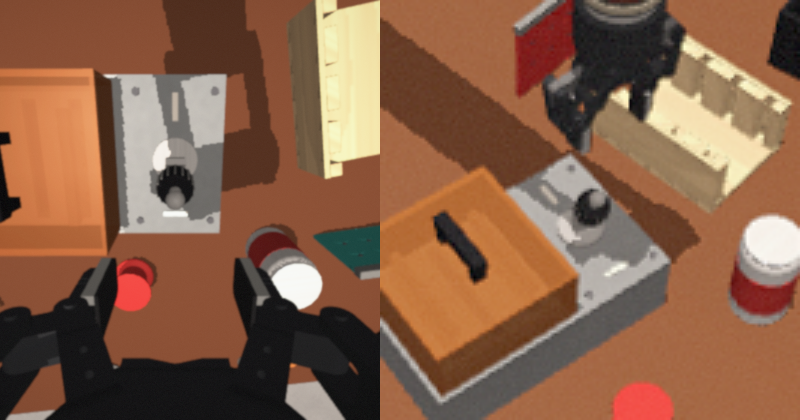

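```bash
python3 - <<'E'
from h import *
s,im=snap("wrist","w19")
print(s["tcp_pos"])
s2,im2=snap("scene","s19")
a=cv2.resize(im[90:240,200:350],(400,400),interpolation=cv2.INTER_CUBIC);b=cv2.resize(im2[170:235,280:345],(400,400),interpolation=cv2.INTER_CUBIC)
c=np.hstack([a,b]);cv2.imwrite('pics/c19.png',c)
for th in(0.2,.3,.4,.45,.5):
    f=lambda L:[561.1+.99*L*np.sin(th),130.6-.138*L*np.sin(th),89+L*np.cos(th)]
    print(th,[((proj("wrist",f(L),s)-[200,90])*400/150).round(),((proj("scene",f(L))-[280,170])*400/65+[400,0]).round()] if 0 else [[*((proj("wrist",f(L),s)-[200,90])*400/150).round(),*((proj("scene",f(L))-[280,170])*400/65+[400,0]).round()] for L in(49,80)])
E
```

```text
[594.97711503 126.43818948 271.60051169]
0.2 [[np.float64(201.0), np.float64(234.0), np.float64(580.0), np.float64(170.0)], [np.float64(201.0), np.float64(271.0), np.float64(590.0), np.float64(140.0)]]
0.3 [[np.float64(201.0), np.float64(247.0), np.float64(586.0), np.float64(178.0)], [np.float64(201.0), np.float64(293.0), np.float64(600.0), np.float64(153.0)]]
0.4 [[np.float64(201.0), np.float64(258.0), np.float64(591.0), np.float64(186.0)], [np.float64(201.0), np.float64(313.0), np.float64(609.0), np.float64(167.0)]]
0.45 [[np.float64(201.0), np.float64(264.0), np.float64(594.0), np.float64(190.0)], [np.float64(201.0), np.float64(322.0), np.float64(614.0), np.float64(174.0)]]
0.5 [[np.float64(201.0), np.float64(269.0), np.float64(597.0), np.float64(194.0)], [np.float64(201.0), np.float64(330.0), np.float64(618.0), np.float64(181.0)]]
```

View pics/c19.png

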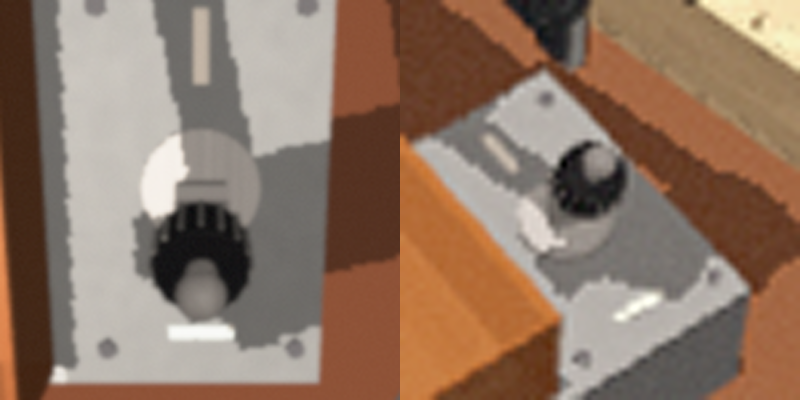

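>>> play_rows(series="6 1.71 -0.06 3 0;6 1.71 -0.06 7 0;6 1.71 -0.06 11 0;6 1.71 -0.06 13.5 0;6 1.71 -0.06 14.75 0;6 1.71 -0.06 14.75 0;6 1.71 -0.06 14.75 0;6 1.71 -0.06 14.75 0;6 1.71 -0.06 14.75 0", squeeze=120)

```text
time: 29.8
tcp_pos: [580.2, 128.4, 128.6]
ee_rot: [[-0.99, 0.14, 0.003], [0.14, 0.99, 0.0], [-0.003, 0.001, -1.0]]
ft_force: [0.3, 0.5, -0.5]
width: 59.6
```

```bash
python3 - <<'E'
from h import *
s,im=snap("wrist","w20");print(s["time"],s["tcp_pos"],s["ee_rot"][:,2],s["width"],s["ft_force"])
s,im2=snap("scene","s20")
b=cv2.resize(im2[130:270,240:380],(420,420));cv2.imwrite('pics/c20.png',np.hstack([im[:,100:480],b[:,:]]))
E
```

```text
29.8 [580.19041214 128.38580188 128.63102575] [ 3.47435736e-03  3.06079602e-04 -9.99993918e-01] 59.62075236015933 [ 0.33048456  0.45955123 -0.46548815]
```

View pics/c20.png

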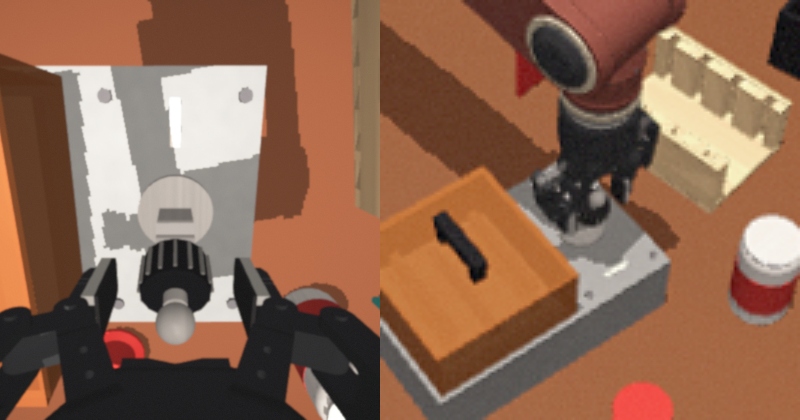

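```bash
python3 - <<'E'
from h import *
s=r.sense();print(s["tcp_pos"])
cv2.imwrite('pics/w20z.png',cv2.resize(cv2.imread('pics/w20.png')[160:360,180:370],None,fx=3,fy=3,interpolation=cv2.INTER_CUBIC))
for th in(.25,.3,.35,.45):
  for R in(49,54,59,63):
    out=[]
    for dL,o in((-11,17),(11,17),(11,-17)):
        L=R+dL;x=L*np.sin(th)-o*np.cos(th);z=89+L*np.cos(th)+o*np.sin(th)
        out.append(round((proj("wrist",[561.1+.99*x,130.6-.138*x,z],s)[1]-160)*3))
    x=80*np.sin(th);t=(proj("wrist",[561.1+.99*x,130.6-.138*x,89+80*np.cos(th)],s)[1]-160)*3
    print(th,R,out,round(t))
E
```

```text
[579.70103128 128.3394014  127.92041539]
0.25 49 [196, 281, 439] 471
0.25 54 [214, 304, 464] 471
0.25 59 [232, 328, 490] 471
0.25 63 [247, 349, 512] 471
0.3 49 [208, 300, 447] 489
0.3 54 [227, 325, 473] 489
0.3 59 [247, 351, 499] 489
0.3 63 [264, 373, 522] 489
0.35 49 [220, 319, 454] 506
0.35 54 [241, 345, 480] 506
0.35 59 [262, 373, 507] 506
0.35 63 [280, 396, 530] 506
0.45 49 [243, 353, 463] 533
0.45 54 [266, 382, 490] 533
0.45 59 [290, 412, 519] 533
0.45 63 [310, 438, 542] 533
```

View pics/w20z.png

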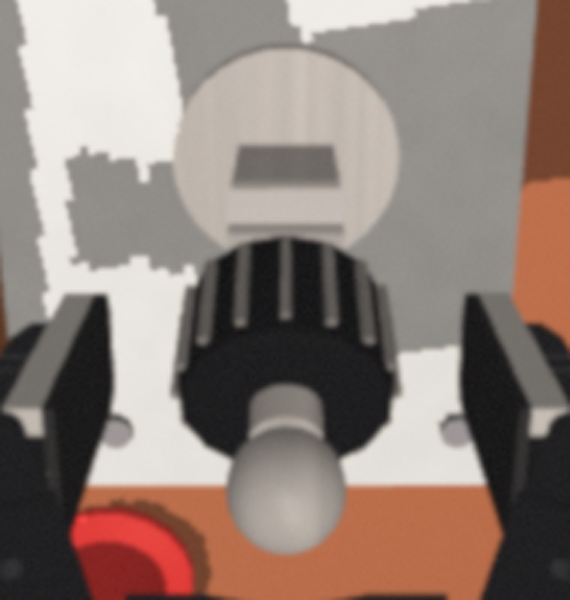

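>>> play_rows(series="6 0.2 0 0.6 0;3 0.2 0 0.6 0;3 0.2 0 0.6 0;3 0.2 0 0.6 0;3 0.2 0 0.6 0;3 0.2 0 0.6 0;3 0.07 0 0.2 0;3 -0.06 0 -0.2 0;3 -0.18 0 -0.64 0;3 -0.18 0 -0.7 0")

```text
time: 30.9
tcp_pos: [577.5, 128.5, 128.6]
ee_rot: [[-0.99, 0.14, -0.008], [0.14, 0.99, 0.001], [0.008, -0.0, -1.0]]
ft_force: [0.7, 5.7, -25.2]
width: 31.9
```

```bash
python3 - <<'E'
from h import *
for k in range(2): r.camera("top")
s,im=snap("wrist","w21");print(s["time"],s["tcp_pos"],s["ee_rot"][:,2],s["width"],s["ft_force"])
cv2.imwrite('pics/w21z.png',cv2.resize(im[160:360,180:370],None,fx=3,fy=3,interpolation=cv2.INTER_CUBIC))
for th in(.2,.25,.3,.35):
  for R in(49,54,59,63):
    out=[]
    for dL,o in((-11,17),(11,17),(11,-17)):
        L=R+dL;x=L*np.sin(th)-o*np.cos(th);z=89+L*np.cos(th)+o*np.sin(th)
        out.append(round((proj("wrist",[561.1+.99*x,130.6-.138*x,z],s)[1]-160)*3))
    x=80*np.sin(th);t=(proj("wrist",[561.1+.99*x,130.6-.138*x,89+80*np.cos(th)],s)[1]-160)*3
    print(th,R,out,round(t))
E
```

```text
31.0 [577.55728897 128.48580192 128.52147989] [-7.81912094e-03  8.42251440e-04 -9.99969076e-01] 31.486920332986667 [ -0.38521155   5.71887043 -23.03471347]
0.2 49 [194, 271, 439] 459
0.2 54 [210, 291, 463] 459
0.2 59 [226, 314, 488] 459
0.2 63 [240, 332, 509] 459
0.25 49 [206, 291, 448] 479
0.25 54 [224, 313, 473] 479
0.25 59 [242, 337, 499] 479
0.25 63 [257, 358, 521] 479
0.3 49 [218, 310, 456] 498
0.3 54 [237, 334, 481] 498
0.3 59 [257, 360, 508] 498
0.3 63 [274, 382, 530] 498
0.35 49 [230, 328, 462] 514
0.35 54 [250, 354, 488] 514
0.35 59 [272, 381, 516] 514
0.35 63 [290, 405, 539] 514
```

View pics/w21z.png

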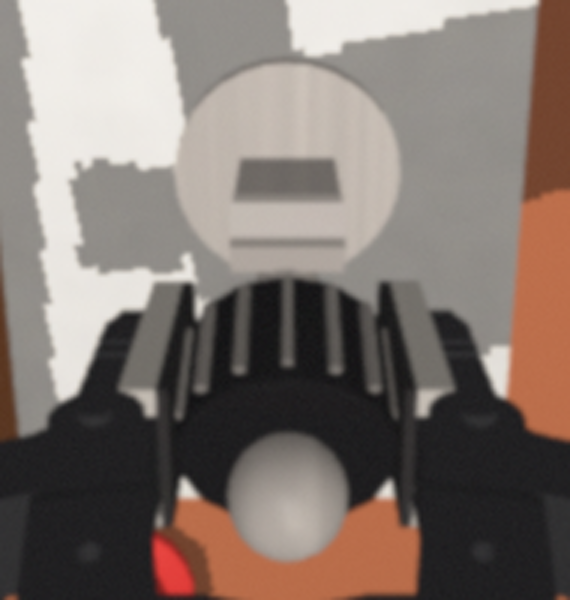

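>>> play_rows(series="3 -0.2 0 0.05 0;3 -0.4 0 0.1 0;3 -0.6 0 0.17 0;3 -0.8 0 0.25 0;3 -1 0 0.33 0;3 -1.2 0 0.4 0;3 -1.3 0 0.42 0;3 -1.4 0 0.45 0;3 -1.4 0 0.45 0;3 -1.4 0 0.45 0")

```text
time: 32.05
tcp_pos: [587.6, 127.0, 125.0]
ee_rot: [[-0.99, 0.139, -0.019], [0.139, 0.99, 0.001], [0.019, -0.002, -1.0]]
ft_force: [-16.1, 5.8, -9.1]
width: 31.8
```

```bash
cat > tog.py <<'E'
from h import *
import sys
n=sys.argv[1]
s,im=snap("wrist",n);print(s["time"],s["tcp_pos"],s["ee_rot"][:,2],s["width"],s["ft_force"])
cv2.imwrite(f'pics/{n}z.png',cv2.resize(im[160:360,180:370],None,fx=3,fy=3,interpolation=cv2.INTER_CUBIC))
for th in map(float,sys.argv[2:]):
  for R in(49,54,59,63):
    out=[]
    for dL,o in((-11,17),(11,17),(11,-17)):
        L=R+dL;x=L*np.sin(th)-o*np.cos(th);z=89+L*np.cos(th)+o*np.sin(th)
        out.append(round((proj("wrist",[561.1+.99*x,130.6-.138*x,z],s)[1]-160)*3))
    x=80*np.sin(th);t=(proj("wrist",[561.1+.99*x,130.6-.138*x,89+80*np.cos(th)],s)[1]-160)*3
    print(th,R,out,round(t))
E
python3 tog.py w22 .3 .35 .4 .45 .5
```

```text
32.05 [587.6095937  126.95522987 125.04905418] [-1.88700316e-02  6.57496629e-04 -9.99821729e-01] 31.848079644338245 [-16.05298112   5.84960618  -9.12684312]
0.3 49 [166, 253, 415] 447
0.3 54 [184, 277, 440] 447
0.3 59 [203, 302, 466] 447
0.3 63 [219, 323, 489] 447
0.35 49 [179, 273, 422] 466
0.35 54 [198, 298, 448] 466
0.35 59 [219, 325, 475] 466
0.35 63 [236, 348, 498] 466
0.4 49 [191, 292, 429] 483
0.4 54 [212, 319, 455] 483
0.4 59 [234, 347, 483] 483
0.4 63 [252, 371, 507] 483
0.45 49 [203, 310, 434] 497
0.45 54 [225, 338, 461] 497
0.45 59 [249, 368, 489] 497
0.45 63 [268, 393, 513] 497
0.5 49 [215, 327, 439] 510
0.5 54 [238, 356, 466] 510
0.5 59 [263, 387, 494] 510
0.5 63 [283, 413, 518] 510
```

View pics/w22z.png

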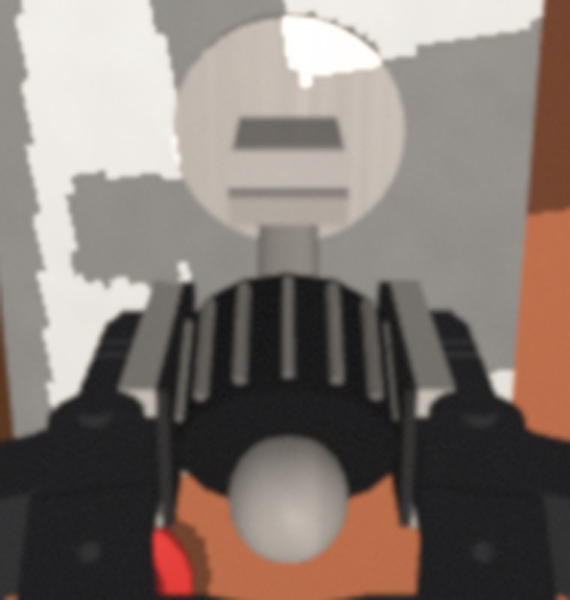

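>>> play_rows(series="6 0 0 0 0;6 0 0 0 0;6 0 0 0 0;6 0 0 0 0;6 0 0 0 0;6 0 0 0 0;6 0 0 0 0")

```text
time: 32.8
tcp_pos: [594.7, 126.0, 129.1]
ee_rot: [[-0.99, 0.14, 0.0], [0.14, 0.99, -0.0], [-0.0, -0.0, -1.0]]
ft_force: [0.7, -0.2, -0.5]
width: 60.1
```

```bash
python3 tog.py w23 .4 .45 .5
```

```text
32.8 [594.6708106  125.99222714 129.12027114] [ 2.28055352e-04 -1.06287026e-04 -9.99999968e-01] 60.05819312189936 [ 0.67503066 -0.17174103 -0.5049221 ]
0.4 49 [144, 239, 379] 425
0.4 54 [164, 265, 404] 425
0.4 59 [184, 291, 431] 425
0.4 63 [202, 314, 453] 425
0.45 49 [156, 257, 385] 440
0.45 54 [177, 284, 411] 440
0.45 59 [199, 312, 438] 440
0.45 63 [218, 336, 460] 440
0.5 49 [167, 275, 390] 454
0.5 54 [190, 302, 416] 454
0.5 59 [213, 332, 443] 454
0.5 63 [233, 357, 466] 454
```

View pics/w23z.png

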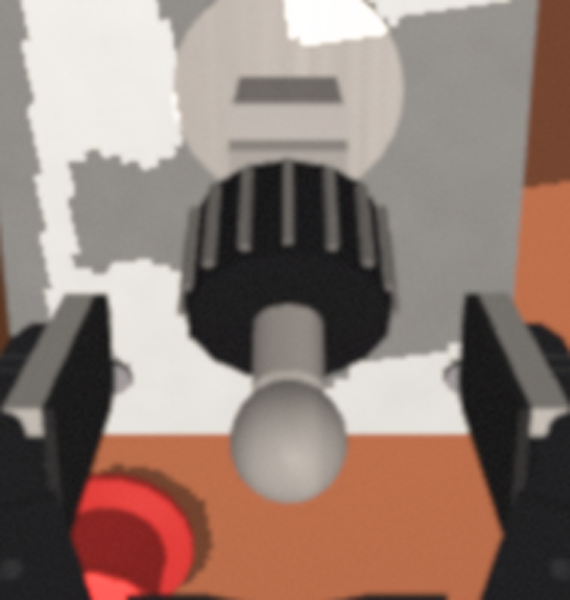

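>>> play_rows(series="6 0 0 0 0;6 0 0 0 0;6 0 0 0 0;6 0 0 0 0;6 0 0 0 0;6 0 0 0 0;6 0 0 0 0;6 0 0 0 0;6 0 0 0 0;6 0 0 0 0")

```text
time: 33.85
tcp_pos: [594.5, 126.1, 129.0]
ee_rot: [[-0.99, 0.14, -0.0], [0.14, 0.99, -0.0], [0.0, -0.0, -1.0]]
ft_force: [1.2, -0.6, 0.3]
width: 60.2
```

>>> play_rows(series="6 0 0 0 0;6 0 0 0 0;6 0 0 0 0;6 0 0 0 0;6 0 0 0 0;6 0 0 0 0;6 0 0 0 0;6 0 0 0 0;6 0 0 0 0;6 0 0 0 0")

```text
time: 34.85
tcp_pos: [594.5, 126.1, 129.0]
ee_rot: [[-0.99, 0.14, -0.0], [0.14, 0.99, 0.0], [0.0, -0.0, -1.0]]
ft_force: [0.3, -0.3, 0.4]
width: 59.7
```

>>> play_rows(series="6 0 0 0 0;6 0 0 0 0;6 0 0 0 0;6 0 0 0 0;6 0 0 0 0;6 0 0 0 0;6 0 0 0 0;6 0 0 0 0;6 0 0 0 0;6 0 0 0 0")

```text
time: 35.85
tcp_pos: [594.5, 126.1, 129.0]
ee_rot: [[-0.99, 0.14, -0.0], [0.14, 0.99, -0.0], [0.0, -0.0, -1.0]]
ft_force: [-0.7, -0.2, 0.7]
width: 60.2
```

>>> play_rows(series="6 0 0 0 0;6 0 0 0 0;6 0 0 0 0;6 0 0 0 0;6 0 0 0 0;6 0 0 0 0;6 0 0 0 0;6 0 0 0 0;6 0 0 0 0;6 0 0 0 0")

```text
time: 36.85
tcp_pos: [594.5, 126.1, 129.0]
ee_rot: [[-0.99, 0.14, 0.0], [0.14, 0.99, -0.0], [-0.0, -0.0, -1.0]]
ft_force: [1.5, -0.5, 0.3]
width: 60.0
```

>>> play_rows(series="6 0 0 0 0;6 0 0 0 0;6 0 0 0 0;6 0 0 0 0;6 0 0 0 0;6 0 0 0 0;6 0 0 0 0;6 0 0 0 0;6 0 0 0 0;6 0 0 0 0")

```text
time: 37.85
tcp_pos: [594.5, 126.1, 129.0]
ee_rot: [[-0.99, 0.14, -0.0], [0.14, 0.99, 0.0], [0.0, -0.0, -1.0]]
ft_force: [-1.0, 1.2, -0.4]
width: 60.1
```

>>> play_rows(series="6 0 0 0 0;6 0 0 0 0;6 0 0 0 0;6 0 0 0 0;6 0 0 0 0;6 0 0 0 0;6 0 0 0 0;6 0 0 0 0;6 0 0 0 0;6 0 0 0 0")

```text
time: 38.85
tcp_pos: [594.6, 126.1, 129.0]
ee_rot: [[-0.99, 0.14, -0.0], [0.14, 0.99, -0.0], [0.0, -0.0, -1.0]]
ft_force: [0.8, -0.1, -0.5]
width: 59.6
```

>>> play_rows(series="6 1.24 0 1.6 0;6 1.24 0 1.6 0;6 1.24 0 1.6 0;3 1.24 0 1.6 0;3 1.24 0 1.6 0;3 1.24 0 1.6 0;3 1.24 0 1.6 0;3 1.02 0 1.15 0;3 0.8 0 0.7 0;3 0.46 0 0 0")

```text
time: 39.85
tcp_pos: [588.7, 127.0, 127.1]
ee_rot: [[-0.99, 0.14, -0.004], [0.14, 0.99, 0.001], [0.004, 0.0, -1.0]]
ft_force: [0.9, 2.3, -7.8]
width: 31.8
```

>>> play_rows(series="3 0 0 0 0;3 0 0 0 0")

```text
time: 40.05
tcp_pos: [588.7, 127.0, 127.3]
ee_rot: [[-0.99, 0.14, -0.003], [0.14, 0.99, 0.001], [0.003, 0.0, -1.0]]
ft_force: [-2.6, 4.3, -11.4]
width: 31.6
```

```bash
python3 tog.py w24 .4 .45 .5
```

```text
40.05 [588.7245727  126.97071686 127.2824385 ] [-3.43415093e-03  5.05185202e-04 -9.99993976e-01] 31.624100706129607 [ -2.59465814   4.29814393 -11.35808209]
0.4 49 [182, 282, 416] 469
0.4 54 [202, 308, 442] 469
0.4 59 [224, 336, 469] 469
0.4 63 [242, 360, 492] 469
0.45 49 [194, 299, 421] 483
0.45 54 [215, 327, 448] 483
0.45 59 [239, 357, 475] 483
0.45 63 [258, 381, 499] 483
0.5 49 [205, 316, 425] 496
0.5 54 [228, 345, 452] 496
0.5 59 [253, 375, 480] 496
0.5 63 [273, 401, 504] 496
```

View pics/w24z.png

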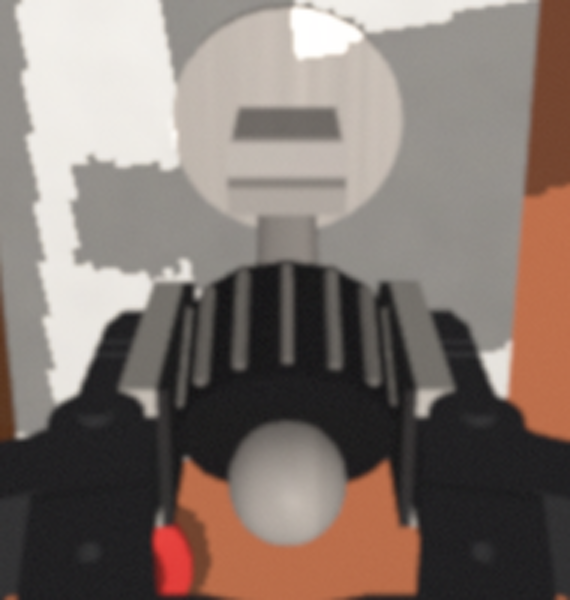

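>>> play_rows(series="3 0.27 0 -0.2 0;3 0.54 0 -0.38 0;3 0.82 0 -0.5 0;3 1.1 0 -0.6 0;3 1.38 0 -0.7 0;3 1.67 0 -0.76 0;3 1.95 0 -0.82 0;3 2.25 0 -0.86 0;3 2.54 0 -0.9 0;3 2.83 0 -0.92 0")

```text
time: 41.1
tcp_pos: [564.6, 129.9, 140.9]
ee_rot: [[-0.99, 0.141, 0.008], [0.141, 0.99, -0.001], [-0.008, -0.0, -1.0]]
ft_force: [4.3, 1.7, -7.7]
width: 31.7
```

```bash
python3 tog.py w25 -.1 0 .05 .1 .15
```

```text
41.1 [564.62259368 129.88495037 140.89812599] [ 0.00784255 -0.00117545 -0.99996856] 31.691574042504467 [ 4.34606952  1.70931824 -7.71849467]
-0.1 49 [171, 201, 394] 350
-0.1 54 [177, 209, 408] 350
-0.1 59 [184, 218, 423] 350
-0.1 63 [189, 226, 436] 350
0.0 49 [193, 239, 420] 400
0.0 54 [202, 252, 437] 400
0.0 59 [212, 265, 456] 400
0.0 63 [221, 277, 471] 400
0.05 49 [204, 258, 431] 423
0.05 54 [215, 273, 450] 423
0.05 59 [227, 289, 470] 423
0.05 63 [237, 302, 487] 423
0.1 49 [215, 277, 442] 444
0.1 54 [228, 294, 462] 444
0.1 59 [241, 311, 483] 444
0.1 63 [253, 326, 501] 444
0.15 49 [226, 296, 451] 465
0.15 54 [241, 314, 472] 465
0.15 59 [256, 334, 494] 465
0.15 63 [268, 350, 513] 465
```

View pics/w25z.png

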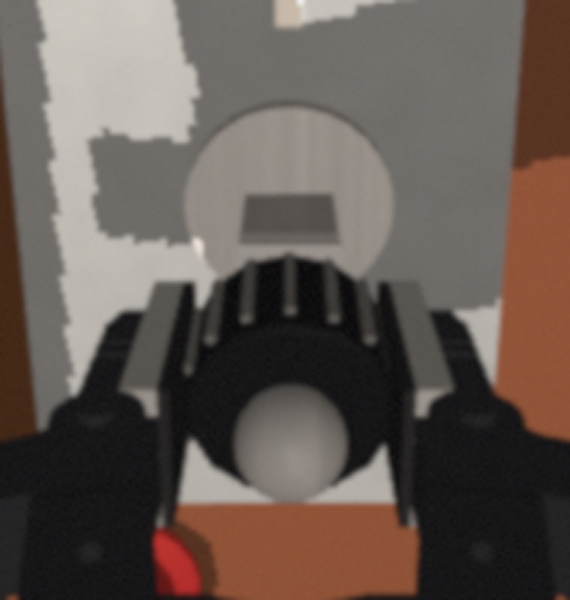

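>>> play_rows(series="3 0.3 0 0 0;3 0.6 0 0 0;3 0.9 0 0.03 0;3 1.2 0 0.06 0;3 1.5 0 0.1 0;3 1.8 0 0.15 0;3 2.1 0 0.2 0;3 2.1 0 0.2 0")

```text
time: 41.95
tcp_pos: [539.1, 134.0, 136.4]
ee_rot: [[-0.99, 0.139, -0.005], [0.139, 0.99, 0.001], [0.005, -0.0, -1.0]]
ft_force: [-5.3, -0.1, 2.8]
width: 30.3
```

```bash
python3 tog.py w26 -.4 -.3 -.2 -.1 0
```

```text
41.95 [539.11272864 134.04998249 136.39304245] [-5.35338513e-03  6.57807072e-04 -9.99985454e-01] 30.3248435479387 [-5.25440622 -0.13177573  2.77820862]
-0.4 49 [244, 244, 448] 359
-0.4 54 [244, 244, 455] 359
-0.4 59 [244, 243, 462] 359
-0.4 63 [244, 243, 468] 359
-0.3 49 [264, 280, 481] 414
-0.3 54 [268, 284, 492] 414
-0.3 59 [271, 288, 504] 414
-0.3 63 [274, 292, 514] 414
-0.2 49 [286, 317, 511] 468
-0.2 54 [292, 326, 526] 468
-0.2 59 [299, 335, 542] 468
-0.2 63 [305, 343, 556] 468
-0.1 49 [307, 355, 538] 518
-0.1 54 [317, 368, 556] 518
-0.1 59 [327, 382, 576] 518
-0.1 63 [336, 393, 592] 518
0.0 49 [330, 393, 561] 564
0.0 54 [343, 410, 582] 564
0.0 59 [356, 428, 604] 564
0.0 63 [368, 443, 623] 564
```

View pics/w26z.png

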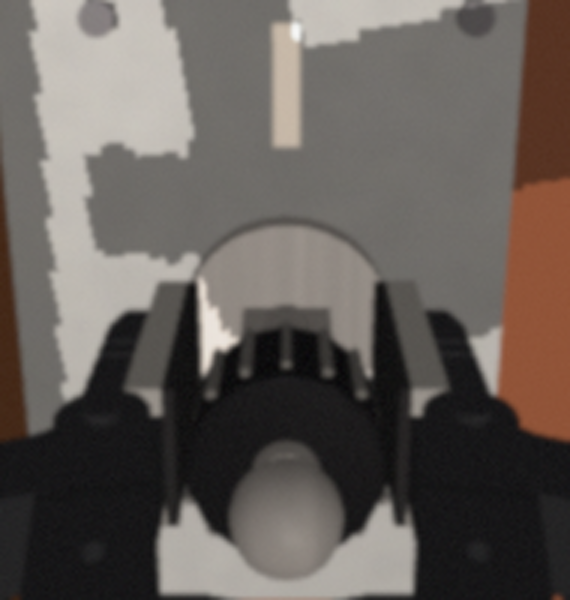

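>>> play_rows(series="6 0 0 0 0;6 0 0 0 0;6 0 0 0 0;6 -1.2 0 0 0;6 -1.6 0 0 0;6 -1.6 0 0.5 0;6 -1.6 0 1 0;6 -1.6 0 1 0;6 -1.6 0 1 0;6 -1.6 0 1 0")

```text
time: 43.0
tcp_pos: [556.9, 131.4, 126.2]
ee_rot: [[-0.99, 0.14, -0.0], [0.14, 0.99, -0.0], [0.0, -0.0, -1.0]]
ft_force: [-0.3, -0.3, -0.2]
width: 60.0
```

```bash
python3 tog.py w27  -.2 -.1 -.05 0
```

```text
43.0 [556.91212086 131.39408757 126.19627983] [-3.30939119e-05 -7.55812339e-06 -9.99999999e-01] 59.98983795516643 [-0.26868486 -0.29579402 -0.1991884 ]
-0.2 49 [217, 242, 458] 401
-0.2 54 [222, 249, 473] 401
-0.2 59 [227, 256, 489] 401
-0.2 63 [232, 262, 503] 401
-0.1 49 [240, 284, 489] 458
-0.1 54 [249, 295, 507] 458
-0.1 59 [258, 308, 527] 458
-0.1 63 [266, 319, 545] 458
-0.05 49 [252, 304, 502] 485
-0.05 54 [263, 319, 523] 485
-0.05 59 [274, 334, 545] 485
-0.05 63 [284, 347, 563] 485
0.0 49 [264, 325, 515] 511
0.0 54 [277, 342, 537] 511
0.0 59 [290, 360, 560] 511
0.0 63 [301, 375, 580] 511
```

View pics/w27z.png

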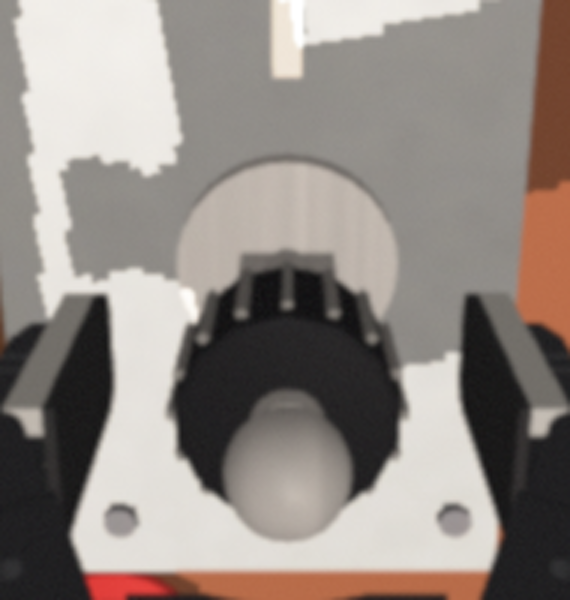

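>>> play_rows(series="3 0.08 0 0.4 0;3 0.08 0 0.4 0;3 0.08 0 0.4 0;3 0.08 0 0.4 0;3 0.08 0 0.4 0;3 0.1 0 0.2 0;3 0.13 0 -0.2 0;3 0.16 0 -0.6 0;3 0.2 0 -0.9 0;3 0.2 0 -0.9 0")

```text
time: 44.05
tcp_pos: [553.1, 131.9, 128.4]
ee_rot: [[-0.99, 0.14, -0.003], [0.14, 0.99, 0.001], [0.004, 0.0, -1.0]]
ft_force: [12.3, 4.8, -30.4]
width: 31.6
```

>>> play_rows(series="3 0.39 0 0.02 0;3 0.72 0 0.05 0;3 1.04 0 0.11 0;3 1.36 0 0.19 0;3 1.67 0 0.28 0;3 1.98 0 0.39 0;3 2.28 0 0.5 0;3 2.57 0 0.6 0;3 2.7 0 0.63 0;3 2.7 0 0.63 0")

```text
time: 45.05
tcp_pos: [532.5, 133.9, 131.2]
ee_rot: [[-0.99, 0.139, 0.012], [0.139, 0.99, -0.004], [-0.012, -0.002, -1.0]]
ft_force: [10.9, -1.4, -5.8]
width: 31.5
```

```bash
python3 tog.py w28  -.5 -.45 -.4 -.3 -.2
```

```text
45.05 [532.47218541 133.87718771 131.15087594] [ 0.01180248 -0.00385937 -0.9999229 ] 31.461745860037194 [10.85721567 -1.42717358 -5.82244202]
-0.5 49 [266, 257, 466] 365
-0.5 54 [264, 255, 471] 365
-0.5 59 [262, 253, 476] 365
-0.5 63 [261, 251, 481] 365
-0.45 49 [275, 275, 484] 393
-0.45 54 [275, 275, 491] 393
-0.45 59 [275, 275, 499] 393
-0.45 63 [275, 275, 506] 393
-0.4 49 [285, 293, 502] 422
-0.4 54 [287, 295, 511] 422
-0.4 59 [289, 297, 521] 422
-0.4 63 [290, 299, 530] 422
-0.3 49 [306, 331, 534] 478
-0.3 54 [311, 337, 548] 478
-0.3 59 [317, 344, 563] 478
-0.3 63 [321, 350, 575] 478
-0.2 49 [328, 369, 564] 532
-0.2 54 [337, 380, 582] 532
-0.2 59 [346, 392, 600] 532
-0.2 63 [353, 402, 616] 532
```

View pics/w28z.png

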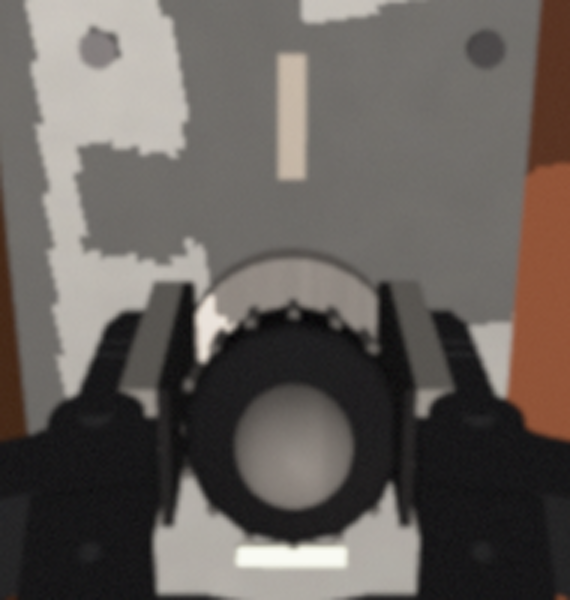

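>>> play_rows(series="3 0.25 0 0.1 0;3 0.5 0 0.2 0;3 0.75 0 0.3 0;3 1 0 0.38 0;3 1 0 0.38 0;3 1 0 0.38 0")

```text
time: 45.7
tcp_pos: [523.0, 136.8, 127.6]
ee_rot: [[-0.991, 0.137, 0.013], [0.137, 0.991, -0.0], [-0.013, 0.002, -1.0]]
ft_force: [13.4, 1.5, -7.1]
width: 31.5
```

```bash
python3 tog.py w29  -.5 -.45 -.4 -.35
```

```text
45.7 [522.95048757 136.79353489 127.58972643] [ 1.26771239e-02 -5.29003083e-05 -9.99919641e-01] 31.518054700142933 [13.40146269  1.48996564 -7.07689561]
-0.5 49 [320, 319, 531] 438
-0.5 54 [319, 319, 538] 438
-0.5 59 [319, 319, 546] 438
-0.5 63 [319, 319, 552] 438
-0.45 49 [330, 337, 549] 467
-0.45 54 [331, 339, 558] 467
-0.45 59 [333, 341, 568] 467
-0.45 63 [334, 343, 577] 467
-0.4 49 [340, 356, 566] 495
-0.4 54 [343, 360, 578] 495
-0.4 59 [347, 365, 590] 495
-0.4 63 [350, 369, 601] 495
-0.35 49 [351, 375, 583] 524
-0.35 54 [356, 381, 596] 524
-0.35 59 [361, 388, 611] 524
-0.35 63 [365, 394, 624] 524
```

View pics/w29z.png

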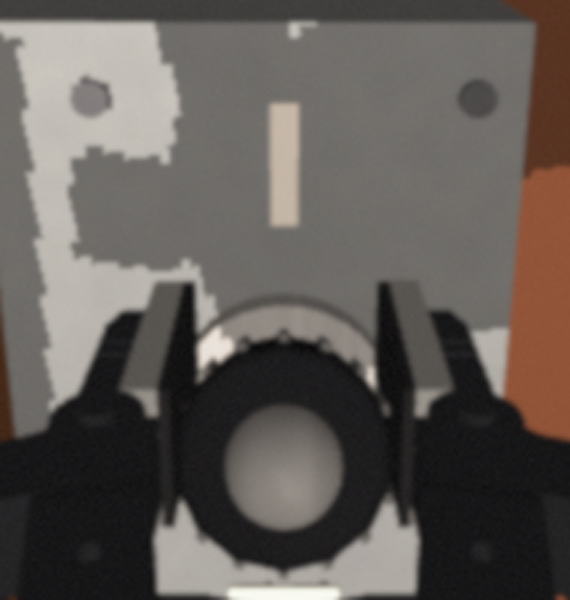

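Tip row 468 → lean −0.45, OFF reached with the collar up. Release and check.

>>> play_rows(series="6 0 0 0 0;6 0 0 0 0;6 0 0 0 0;6 0 0 0 0;6 0 0 -3 0;6 0 0 -7 0;6 0 0 -11 0;6 -0.7 -1 -13 0;6 -0.7 -1 -13 0;6 -0.7 -1 -13 0")

```text
time: 46.75
tcp_pos: [523.8, 125.9, 254.8]
ee_rot: [[-0.99, 0.14, -0.0], [0.14, 0.99, 0.0], [0.0, 0.0, -1.0]]
ft_force: [-0.2, 0.9, -1.0]
width: 60.0
```

>>> play_rows(series="6 0 0 0 0;6 0 0 0 0;6 0 0 0 0")

```text
time: 47.05
tcp_pos: [523.2, 126.1, 253.5]
ee_rot: [[-0.99, 0.14, -0.003], [0.14, 0.99, -0.0], [0.003, -0.001, -1.0]]
ft_force: [-0.7, -0.0, -0.1]
width: 59.8
```

```bash
python3 tog.py w30  -.5 -.45 -.4 -.35; python3 - <<'E'
from h import *
s,im2=snap("scene","s30");s,im3=snap("top","t30")
a=cv2.resize(im2[130:270,240:380],(420,420),interpolation=cv2.INTER_CUBIC)
b=cv2.imread('pics/w30.png')[:, 100:480]
cv2.imwrite('pics/c30.png',np.hstack([b,a]))
for R in(38,60,49,63):
  x=-R*np.sin(.45);print(R,(proj("scene",[561.1+.99*x,130.6-.138*x,89+R*np.cos(.45)])-[240,130])*3+[380,0])
E
```

```text
47.05 [523.18775105 126.05499559 253.51421587] [-2.67269098e-03 -2.24168956e-04 -9.99996403e-01] 59.82402383005102 [-0.70462524 -0.01738926 -0.14852685]
-0.5 49 [135, 119, 231] 161
-0.5 54 [132, 115, 228] 161
-0.5 59 [128, 111, 226] 161
-0.5 63 [125, 108, 225] 161
-0.45 49 [140, 128, 241] 176
-0.45 54 [138, 125, 240] 176
-0.45 59 [135, 122, 239] 176
-0.45 63 [133, 120, 238] 176
-0.4 49 [146, 138, 251] 190
-0.4 54 [144, 136, 251] 190
-0.4 59 [142, 134, 251] 190
-0.4 63 [141, 132, 251] 190
-0.35 49 [151, 147, 261] 204
-0.35 54 [151, 146, 262] 204
-0.35 59 [150, 145, 263] 204
-0.35 63 [149, 144, 264] 204
38 [571.87587157 194.17544245]
60 [566.73416763 176.34723867]
49 [569.3166908  185.30180897]
63 [566.02574992 173.89089047]
```

View pics/w30z.png

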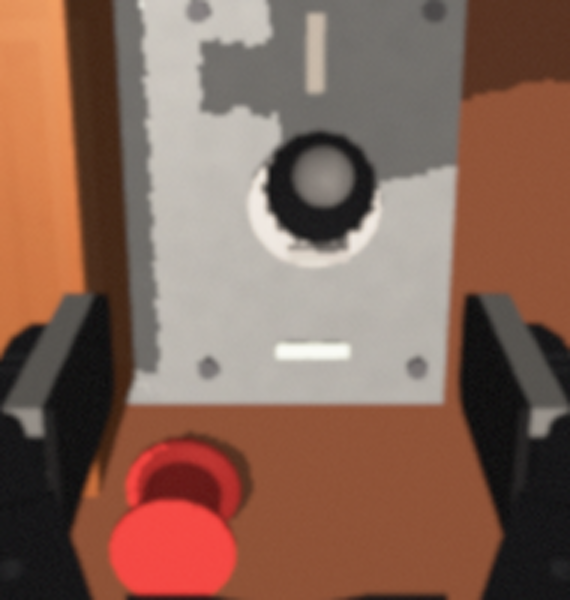

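>>> play_rows(series="6 0 0 -4 0;5 -0.5 -2 -7.2 0;5 -1.5 -6 -7.2 0;5 -2.5 -10 -7.2 0;5 -3.75 -13.62 -7.2 0;5 -3.75 -13.62 -7.2 0;5 -3.75 -13.62 -7.2 0;5 -3.75 -13.62 -7.2 0;5 -3.75 -13.62 -7.2 0;5 -3.75 -13.62 -7.2 0")

```text
time: 48.2
tcp_pos: [541.9, -13.1, 327.2]
ee_rot: [[-0.99, 0.138, 0.0], [0.138, 0.99, 0.0], [-0.0, 0.0, -1.0]]
ft_force: [-0.3, 0.5, 0.5]
width: 50.1
```

```bash
cat > han.py <<'E'
from h import *
import sys
def handle(z,n,roi=(195,355,60,245)):
    s,im=snap("wrist",n);print(s["time"],s["tcp_pos"],np.degrees(np.arctan2(s["ee_rot"][1,1],s["ee_rot"][0,1])))
    x0,x1,y0,y1=roi
    m=(im[y0:y1,x0:x1].max(2)<75).astype(np.uint8)
    k,l,st,c=cv2.connectedComponentsWithStats(m)
    for i in range(1,k):
        if st[i,4]>150:
            pts=np.argwhere(l==i)[:,::-1].astype(np.float32);b=cv2.minAreaRect(pts)
            ce=np.array(b[0])+[x0,y0];X=onz("wrist",ce,z,s);print(st[i],"box",ce,b[1:],"world",X[:2],"tool",(s["ee_rot"].T@(X-s["tcp_pos"]))[:2])
if __name__=="__main__": handle(float(sys.argv[1]),sys.argv[2])
E
python3 han.py 191 w31; python3 - <<'E'
# sanity: same detector on w10 (hood on the table)
import cv2,numpy as np
im=cv2.imread('pics/w10.png');m=(im[60:245,195:355].max(2)<75).astype(np.uint8)
print(cv2.connectedComponentsWithStats(m)[2:])
E
```

```text
48.2 [541.93330494 -13.14770241 327.17113333] 82.05808551339547
[  68   94   14   74 1017] box [269.5 190.5] ((73.0, 13.0), 90.0) world [529.9086675  -17.63436509] tool [11.30313826 -6.11625085]
(array([[    0,     0,   160,   185, 28625],
       [   73,   106,    14,    72,   975]], dtype=int32), array([[ 79.49341485,  90.33331004],
       [ 79.69333333, 140.93230769]]))
```

```bash
python3 - <<'E'
from h import *
snap("scene","s31")
for n in("s13","s14","s17","s18","s20","s30","s31"):
    im=cv2.imread(f"pics/{n}.png");p=proj("scene",[541,-14,191]);x,y=p.astype(int)
    x0,y0=x-30,y-30;m=(im[y0:y0+60,x0:x0+60].max(2)<75).astype(np.uint8)
    k,l,st,c=cv2.connectedComponentsWithStats(m)
    for i in range(1,k):
        if st[i,4]>60:print(n,st[i],onz("scene",c[i]+[x0,y0],189)[:2].round(1))
# hood outline in wrist
im=cv2.imread("pics/w31.png");hsv=cv2.cvtColor(im,cv2.COLOR_BGR2HSV)
for row in(100,130,200,240):
    print(row,[(c,*hsv[row,c]) for c in range(150,400,10)])
E
```

```text
s13 [ 22  23  18  23 157] [547.8 -21. ]
s14 [ 46   0  14  24 174] [537.5  81.9]
s14 [ 22  23  17  23 154] [547.5 -21.1]
s17 [ 22  23  17  23 153] [547.5 -21.1]
s18 [ 22  23  17  23 156] [547.5 -21. ]
s20 [ 22  23  17  23 155] [547.6 -21.1]
s30 [ 19  22  17  23 154] [539.1 -24.9]
s31 [ 19  22  17  23 155] [539.2 -24.9]
100 [(150, np.uint8(9), np.uint8(157), np.uint8(141)), (160, np.uint8(9), np.uint8(156), np.uint8(141)), (170, np.uint8(9), np.uint8(156), np.uint8(141)), (180, np.uint8(10), np.uint8(159), np.uint8(141)), (190, np.uint8(10), np.uint8(158), np.uint8(142)), (200, np.uint8(9), np.uint8(156), np.uint8(142)), (210, np.uint8(9), np.uint8(158), np.uint8(142)), (220, np.uint8(9), np.uint8(156), np.uint8(142)), (230, np.uint8(9), np.uint8(156), np.uint8(144)), (240, np.uint8(10), np.uint8(156), np.uint8(142)), (250, np.uint8(9), np.uint8(158), np.uint8(142)), (260, np.uint8(10), np.uint8(157), np.uint8(143)), (270, np.uint8(9), np.uint8(156), np.uint8(142)), (280, np.uint8(9), np.uint8(155), np.uint8(143)), (290, np.uint8(10), np.uint8(153), np.uint8(123)), (300, np.uint8(9), n
[... 3590 characters left out ...]
.uint8(11), np.uint8(168), np.uint8(184)), (270, np.uint8(11), np.uint8(170), np.uint8(184)), (280, np.uint8(11), np.uint8(170), np.uint8(184)), (290, np.uint8(11), np.uint8(171), np.uint8(182)), (300, np.uint8(11), np.uint8(170), np.uint8(182)), (310, np.uint8(11), np.uint8(170), np.uint8(181)), (320, np.uint8(11), np.uint8(170), np.uint8(181)), (330, np.uint8(11), np.uint8(170), np.uint8(181)), (340, np.uint8(11), np.uint8(167), np.uint8(212)), (350, np.uint8(11), np.uint8(46), np.uint8(173)), (360, np.uint8(10), np.uint8(45), np.uint8(169)), (370, np.uint8(11), np.uint8(47), np.uint8(169)), (380, np.uint8(11), np.uint8(47), np.uint8(167)), (390, np.uint8(10), np.uint8(47), np.uint8(167))]
```

>>> play_rows(series="5 0.92 -0.56 4 0;5 0.92 -0.56 8 0;5 0.92 -0.56 12 0;5 0.92 -0.56 14.5 0;5 0.92 -0.56 15.8 0;5 0.92 -0.56 15.8 0;5 0.92 -0.56 15.8 0;0.8 0.92 -0.56 15.8 0;0.8 0.92 -0.56 15.8 0;0.8 0.92 -0.56 15.8 0", squeeze=80)

```text
time: 49.3
tcp_pos: [533.3, -18.4, 171.3]
ee_rot: [[-0.99, 0.14, 0.003], [0.14, 0.99, -0.0], [-0.003, 0.0, -1.0]]
ft_force: [-0.8, 0.5, 5.0]
width: 14.2
```

>>> play_rows(series="0.8 0 0 0 0;0.8 0 0 0 0;0.8 0 0 -0.5 0;0.8 0 0 -1.5 0;0.8 0 0 -3 0;0.8 0 0 -5 0;0.8 0 0 -8 0;0.8 0 0 -11 0;0.8 0 0 -12 0;0.8 0 0 -12 0")

```text
time: 50.3
tcp_pos: [532.6, -18.5, 290.7]
ee_rot: [[-0.99, 0.14, 0.002], [0.14, 0.99, -0.001], [-0.002, -0.0, -1.0]]
ft_force: [0.3, -0.7, -3.7]
width: 14.4
```

```bash
python3 - <<'E'
from h import *
for k in range(5): r.camera("top")
s=r.sense();print(s["time"],s["tcp_pos"],s["ee_rot"],s["width"],s["ft_force"])
E
```

```text
50.55 [531.1217352  -18.28482868 286.57759851] [[-9.90165261e-01  1.39840558e-01 -4.16822302e-03]
 [ 1.39838950e-01  9.90174031e-01  6.76104772e-04]
 [ 4.22181306e-03  8.65755270e-05 -9.99991084e-01]] 14.132312414820015 [-0.16028836 -0.65319578 -4.17627672]
```

>>> play_rows(series="0.8 -0.7 -4 0 0;0.8 -1.4 -8 0 0;0.8 -2.1 -12 0 0;0.8 -2.9 -16 0 0.5;0.8 -3.6 -20 0 1;0.8 -4.3 -24 0 1.5;0.8 -5 -28 0 1.5;0.8 -5.6 -31.5 0 1.5;0.8 -5.94 -33.5 0 1.5;0.8 -5.94 -33.5 0 1.5")

```text
time: 51.55
tcp_pos: [543.3, -360.5, 287.1]
ee_rot: [[-0.986, 0.169, -0.002], [0.169, 0.986, 0.001], [0.003, 0.001, -1.0]]
ft_force: [0.2, 0.5, -4.5]
width: 14.0
```

>>> play_rows(series="0.8 0 0 4 0;0.8 0 0 8 0;0.8 0 0 12 0;0.8 0 0 15 0;0.8 0 0 17.5 0;0.8 0 0 19 0;0.8 0 0 19.8 0;0.8 0 0 20.1 0;0.8 0 0 20.1 0;0.8 0 0 20.1 0")

```text
time: 52.55
tcp_pos: [545.0, -359.1, 90.0]
ee_rot: [[-0.986, 0.166, 0.002], [0.166, 0.986, -0.002], [-0.003, -0.001, -1.0]]
ft_force: [-0.1, -0.4, -4.2]
width: 14.3
```

```bash
python3 - <<'E'
from h import *
for k in range(5): r.camera("top")
s=r.sense();print(s["time"],s["tcp_pos"],s["ee_rot"][:,2],s["width"],s["ft_force"])
E
```

```text
52.8 [ 544.43711119 -358.74888961   88.93451575] [ 9.80690356e-04 -7.83310223e-04 -9.99999212e-01] 14.297446323278638 [-0.16831902 -0.27033445 -4.30943783]
```

>>> play_rows(series="0.8 0 0 0.2 0;0.8 0 0 0.4 0;0.8 0 0 0.5 0;0.8 0 0 0.5 0;0.8 0 0 0.5 0")

```text
time: 53.3
tcp_pos: [544.4, -358.8, 86.3]
ee_rot: [[-0.986, 0.166, 0.0], [0.166, 0.986, -0.0], [-0.0, -0.0, -1.0]]
ft_force: [-6.4, 3.4, 9.3]
width: 14.4
```

Contact (+9 N). Release and rise, then go back over the unit.

>>> play_rows(series="4 0 0 0 0;4 0 0 0 0;4 0 0 0 0;4 0 0 0 0;4 0 0 -3 0;4 0 0 -7 0;4 0 0 -11 0;4 0 0 -16 0;4 0 0 -20 0;4 0 0 -20 0")

```text
time: 54.3
tcp_pos: [546.6, -360.5, 292.5]
ee_rot: [[-0.986, 0.166, 0.011], [0.166, 0.986, -0.009], [-0.012, -0.007, -1.0]]
ft_force: [-0.0, -0.0, 0.5]
width: 40.4
```

>>> play_rows(series="4 0.7 4 0 0;4 1.4 8 0 0;4 2.1 12 0 0;4 2.9 16 0 -0.5;4 3.6 20 0 -1;4 4.5 24 0 -1.5;4 5.5 27 0 -1.5;4 6 29.5 0 -1.5;4 6 29.5 0 -1.5;4 6 29.5 0 -1.5")

```text
time: 55.3
tcp_pos: [533.6, -57.4, 282.4]
ee_rot: [[-0.99, 0.139, -0.001], [0.139, 0.99, -0.0], [0.001, -0.0, -1.0]]
ft_force: [0.7, -0.5, 0.9]
width: 40.2
```

```bash
cat > bars.py <<'E'
# find the grey bar tops in wrist view over the unit, by strongest response near the predicted bars
from h import *
import sys
s,im=snap("wrist",sys.argv[1]);print(s["time"],s["tcp_pos"],s["ee_rot"][:,1],s["width"])
M=lambda x,y:np.array([540.9+.9904*x+.1383*y,-14-.1383*x+.9904*y])
hsv=cv2.cvtColor(im,cv2.COLOR_BGR2HSV)
for y in(-46,46):
    a=proj("wrist",[*M(-55,y),140],s);b=proj("wrist",[*M(55,y),140],s);print("pred bar y",y,a,b)
    for f in(.15,.35,.55):
        p=a+(b-a)*f;r0=int(round(p[1]));c0=int(round(p[0]));
        print(r0,c0-14,im[r0,c0-14:c0+15].astype(int).mean(1).round().astype(int).tolist())
E
python3 bars.py w32; python3 - <<'E'
from h import *
s,im=snap("top","t32");
m=(im[150:260,370:470].max(2)<70).astype(np.uint8);k,l,st,c=cv2.connectedComponentsWithStats(m)
for i in range(1,k):
    if st[i,4]>40:print(st[i],onz("top",c[i]+[370,150],104))
E
```

```text
55.3 [533.62753766 -57.38370016 282.42772425] [ 1.38795407e-01  9.90320977e-01 -4.43683593e-04] 40.16005733952551
pred bar y -46 [273.77140613 144.842807  ] [273.94625963 252.13428589]
161 260 [244, 244, 244, 244, 245, 244, 239, 208, 128, 79, 86, 93, 95, 95, 95, 95, 95, 95, 93, 103, 138, 166, 173, 174, 173, 174, 174, 174, 174]
182 260 [171, 170, 170, 171, 169, 169, 164, 147, 110, 84, 86, 92, 93, 93, 94, 93, 95, 94, 95, 110, 142, 166, 171, 171, 171, 170, 170, 171, 171]
204 260 [244, 245, 244, 245, 245, 245, 242, 227, 171, 104, 84, 92, 93, 93, 93, 93, 93, 93, 93, 114, 144, 165, 170, 170, 170, 170, 170, 170, 170]
pred bar y 46 [371.88091797 144.80486452] [361.76946484 252.11438171]
161 356 [80, 79, 79, 79, 74, 60, 48, 47, 56, 73, 88, 94, 95, 95, 94, 95, 93, 97, 117, 147, 166, 171, 167, 150, 125, 104, 100, 100, 100]
182 354 [79, 79, 79, 78, 77, 65, 50, 46, 55, 70, 86, 93, 95, 94, 95, 93, 94, 98, 120, 149, 166, 171, 166, 146, 119, 104, 101, 101, 101]
204 352 [80, 80, 79, 80, 76, 66, 51, 46, 53, 69, 86, 94, 92, 94, 93, 93, 94, 99, 123, 151, 167, 168, 163, 141, 113, 114, 139, 159, 165]
[46 41  7 23 94] [ 543.2274064  -355.90456733  104.        ]
```

>>> play_rows(series="4 -0.1 -0.16 4 0;4 -0.1 -0.16 8 0;4 -0.1 -0.16 12 0;4 -0.1 -0.16 15 0;4 -0.1 -0.16 16.9 0;4 -0.1 -0.16 16.9 0;4 -0.1 -0.16 16.9 0;0.5 -0.1 -0.16 16.9 0;0.5 -0.1 -0.16 16.9 0;0.5 -0.1 -0.16 16.9 0", squeeze=50)

```text
time: 56.4
tcp_pos: [536.0, -59.7, 116.2]
ee_rot: [[-0.99, 0.14, 0.004], [0.14, 0.99, -0.001], [-0.004, -0.0, -1.0]]
ft_force: [0.3, -1.0, 4.4]
width: 8.8
```

>>> play_rows(series="0.5 0 0 0 0;0.5 0 0 0 0;0.5 0 0 -0.5 0;0.5 0 0 -1.5 0;0.5 0 0 -4 0;0.5 0 0 -8 0;0.5 0 0 -12 0;0.5 0 0 -16 0;0.5 0 0 -18.5 0;0.5 0 0 -18.5 0")

```text
time: 57.4
tcp_pos: [536.3, -59.6, 304.9]
ee_rot: [[-0.99, 0.14, 0.009], [0.14, 0.99, -0.002], [-0.009, -0.001, -1.0]]
ft_force: [0.4, 0.6, -1.5]
width: 9.0
```

```bash
python3 - <<'E'
from h import *
for k in range(5): r.camera("top")
s,im=snap("wrist","w33");print(s["time"],s["tcp_pos"],s["ee_rot"],s["width"],s["ft_force"])
E
```

```text
57.65 [533.50480668 -59.02323411 296.33594633] [[-9.90163770e-01  1.39843582e-01 -4.41366230e-03]
 [ 1.39839987e-01  9.90173488e-01  1.11433397e-03]
 [ 4.52612385e-03  4.86166644e-04 -9.99989639e-01]] 8.866745684454909 [-0.57943058  0.77243751 -0.89238567]
```

>>> play_rows(series="0.5 1 4.1 0 7.9;0.5 2 8.2 0 15.8;0.5 3.1 12.3 0 23.7;0.5 4.1 16.4 0 31.6;0.5 5.1 20.4 0 39.5;0.5 6.2 24.5 0 47.4;0.5 7.2 28.5 0 55.3;0.5 8.3 32.5 0 63;0.5 9.4 36.6 0 71;0.5 10.36 40.57 0 78.65")

```text
time: 58.7
tcp_pos: [487.6, 358.4, 297.3]
ee_rot: [[-0.053, 0.999, -0.002], [0.999, 0.053, -0.001], [-0.001, -0.002, -1.0]]
ft_force: [1.2, -0.8, -0.6]
width: 9.0
```

>>> play_rows(series="0.5 0 0 3 0;0.5 0 0 6 0;0.5 0 0 8.5 0;0.5 0 0 8.5 0;0.5 0 0 8.5 0;0.5 0 0 8.5 0;0.5 0 0 8.5 0")

```text
time: 59.4
tcp_pos: [489.7, 357.3, 216.3]
ee_rot: [[-0.058, 0.998, 0.003], [0.998, 0.058, 0.002], [0.001, 0.003, -1.0]]
ft_force: [0.2, 0.0, -0.8]
width: 9.1
```

```bash
cat > brd.py <<'E'
from h import *
import sys
for k in range(4): r.camera("top")
s,im=snap("wrist",sys.argv[1]);print(s["time"],s["tcp_pos"],np.degrees(np.arctan2(s["ee_rot"][1,1],s["ee_rot"][0,1])),s["ee_rot"][:,2],s["width"],s["ft_force"])
g=im.astype(int).mean(2).round().astype(int);sat=im.max(2).astype(int)-im.min(2)
for row in(170,190,210,240): print(row,g[row,258:296].tolist(),sat[row,258:296].tolist())
E
python3 brd.py w34; python3 - <<'E'
import cv2
im=cv2.imread('pics/w5.png').astype(int).mean(2).round().astype(int)
for row in(170,190,210,240):print(row,im[row,258:296].tolist())
E
```

```text
59.6 [489.11261759 357.04173689 215.11956229] 3.3032500845567685 [ 1.36219875e-03  7.87211644e-04 -9.99998762e-01] 9.044006237434496 [-5.36425990e-04 -7.43825669e-02 -1.03089647e+00]
170 [150, 150, 149, 151, 150, 147, 136, 112, 91, 81, 75, 73, 68, 67, 66, 68, 68, 69, 68, 68, 68, 69, 69, 72, 77, 82, 90, 108, 133, 148, 152, 151, 152, 152, 152, 151, 152, 152] [77, 77, 77, 77, 77, 75, 66, 51, 35, 25, 21, 15, 10, 8, 7, 8, 8, 8, 8, 8, 8, 8, 8, 13, 19, 26, 32, 46, 64, 75, 77, 77, 79, 78, 77, 77, 78, 78]
190 [168, 172, 186, 199, 193, 161, 106, 91, 95, 100, 101, 99, 100, 100, 101, 101, 101, 101, 101, 100, 101, 100, 101, 101, 101, 101, 100, 96, 119, 184, 220, 227, 227, 227, 227, 226, 227, 226] [79, 80, 80, 76, 76, 61, 27, 9, 10, 11, 9, 10, 10, 10, 10, 9, 10, 9, 9, 9, 9, 10, 10, 11, 10, 10, 9, 9, 29, 66, 66, 60, 60, 60, 59, 61, 59, 60]
210 [224, 224, 224, 223, 219, 190, 125, 92, 94, 99, 100, 99, 100, 100, 100, 99, 100, 100, 101, 101, 100, 100, 102, 101, 102, 100, 97, 97, 125, 187, 219, 224, 224, 224, 224, 224, 224, 224] [65, 65, 64, 66, 69, 72, 38, 12, 9, 10, 9, 9, 9, 10, 10, 10, 10, 10, 11, 9,
[... 408 characters left out ...]
1, 241, 239, 232, 219, 196, 172, 166, 162, 149, 119, 95, 89, 89, 91, 90, 90, 90, 91, 90, 90, 87, 80, 74, 91, 128, 156, 164, 166, 166, 166, 166, 168, 168, 166, 167, 168]
190 [161, 162, 162, 162, 156, 131, 91, 80, 83, 87, 89, 89, 89, 90, 90, 100, 127, 150, 156, 153, 145, 136, 131, 132, 133, 129, 115, 95, 94, 127, 156, 164, 164, 164, 165, 165, 166, 165]
210 [175, 174, 179, 195, 202, 173, 116, 83, 83, 86, 88, 88, 88, 89, 91, 89, 89, 89, 90, 89, 90, 91, 92, 90, 91, 90, 88, 84, 95, 129, 156, 163, 163, 163, 163, 163, 162, 163]
240 [240, 239, 240, 240, 238, 222, 166, 102, 82, 86, 89, 88, 88, 88, 89, 89, 89, 89, 89, 90, 89, 90, 90, 90, 90, 88, 84, 88, 112, 144, 158, 162, 162, 162, 162, 162, 162, 162]
```

>>> play_rows(series="0.5 0 0 1.5 0;0.5 0 0 3 0;0.5 0 0 4.5 0;0.5 0 0 6 0;0.5 0 0 7.5 0;0.5 0 0 8.7 0;0.5 0 0 9.8 0;0.5 0 0 10.5 0;0.5 0 0 10.8 0;0.5 0 0 10.8 0")

```text
time: 60.65
tcp_pos: [489.2, 357.1, 106.6]
ee_rot: [[-0.058, 0.998, 0.001], [0.998, 0.058, 0.0], [0.0, 0.001, -1.0]]
ft_force: [0.8, 0.6, -1.6]
width: 9.0
```

```bash
python3 brd.py w35 | head -1
```

```text
60.85 [488.96258664 357.03401077 106.52402214] 3.310820672762339 [ 7.39743980e-04  4.39321548e-04 -9.99999630e-01] 8.87645404377522 [ 0.96896626 -0.70893853 -1.31882547]
```

>>> play_rows(series="0.5 0 0 0.2 0;0.5 0 0 0.2 0;3 0 0 0.2 0;3 0 0 0.2 0;3 0 0 0.2 0;3 0 0 -2 0;4 0 0 -5 0;4 0 0 -9 0;4 0 0 -14 0;4 0 0 -18 0")

```text
time: 61.9
tcp_pos: [488.8, 357.0, 288.7]
ee_rot: [[-0.058, 0.998, 0.001], [0.998, 0.058, 0.001], [0.001, 0.001, -1.0]]
ft_force: [0.2, -0.0, 0.3]
width: 40.2
```

>>> play_rows(series="4 -3.3 0.4 0 -7.9;4 -6.6 0.8 0 -15.8;4 -9.9 1.2 0 -23.7;4 -13.2 1.6 0 -31.6;4 -16.5 2 0 -39.5;4 -19.8 2.4 0 -47.4;4 -23 2.8 0 -55.3;4 -26.3 3.2 0 -63;4 -29.6 3.6 0 -71;4 -32.87 3.83 0 -78.65")

```text
time: 62.9
tcp_pos: [546.0, 29.6, 285.8]
ee_rot: [[-0.991, 0.134, -0.0], [0.134, 0.991, 0.0], [0.0, 0.0, -1.0]]
ft_force: [0.2, 0.2, 0.2]
width: 40.0
```

```bash
python3 - <<'E'
from h import *
for k in range(8): r.camera("top")
E
python3 bars.py w36; python3 - <<'E'
from h import *
im=cv2.imread('pics/w36.png');s=r.sense();g=im.astype(int).mean(2).round().astype(int)
a=proj("wrist",[546.8,30.8,140],s);print(a)
for row in(160,190,220):print(row,g[row,258:296].tolist())
# ends of the bar along col 275
print(g[110:270:3,275].tolist())
E
```

```text
63.3 [545.80260472  32.00699524 286.03705718] [1.38850897e-01 9.90313279e-01 1.93647529e-04] 39.75935995844245
pred bar y -46 [178.67461962 144.81845761] [188.72979529 250.90692651]
161 166 [166, 165, 167, 174, 202, 230, 239, 241, 241, 241, 241, 240, 241, 240, 241, 241, 241, 240, 230, 188, 118, 80, 69, 65, 65, 64, 64, 64, 65]
182 168 [162, 163, 163, 169, 193, 225, 239, 241, 241, 241, 241, 241, 241, 241, 241, 241, 241, 238, 227, 179, 125, 100, 76, 65, 66, 65, 64, 63, 65]
203 170 [160, 161, 161, 165, 189, 223, 238, 241, 241, 241, 241, 241, 241, 241, 242, 241, 241, 238, 222, 167, 110, 83, 68, 65, 66, 66, 64, 66, 64]
pred bar y 46 [275.56652452 144.77038709] [275.55904859 250.85929231]
161 262 [242, 242, 242, 242, 241, 240, 230, 186, 119, 89, 90, 92, 92, 91, 93, 92, 93, 87, 85, 112, 147, 165, 168, 169, 169, 168, 169, 168, 169]
182 262 [164, 164, 164, 164, 165, 162, 152, 126, 97, 87, 89, 90, 91, 92, 92, 93, 91, 87, 93, 126, 156, 165, 167, 167, 167, 167, 168, 166, 167]
203 262 [242, 242, 242, 242, 242, 242, 237, 203, 127, 87, 88, 88, 90, 89, 91, 91, 90, 86, 89, 119, 150, 163, 166, 166, 165, 166, 165, 165, 165]
[274.78040633 200.33000983]
160 [242, 242, 241, 242, 242, 242, 242, 242, 241, 240, 230, 185, 119, 90, 91, 91, 92, 92, 93, 92, 93, 87, 83, 112, 148, 165, 169, 168, 169, 169, 168, 170, 169, 169, 168, 169, 169, 164]
190 [164, 165, 166, 164, 165, 165, 163, 164, 165, 165, 159, 136, 102, 86, 89, 91, 91, 91, 92, 91, 91, 87, 94, 126, 156, 164, 165, 166, 166, 166, 166, 166, 166, 166, 168, 165, 162, 148]
220 [242, 242, 242, 242, 242, 242, 242, 242, 241, 241, 236, 206, 142, 134, 151, 157, 157, 149, 127, 100, 89, 86, 97, 133, 160, 179, 218, 238, 241, 242, 241, 242, 242, 241, 242, 240, 229, 197]
[78, 140, 144, 155, 166, 162, 172, 173, 156, 64, 85, 90, 79, 86, 91, 92, 92, 91, 92, 92, 91, 92, 91, 92, 92, 91, 93, 91, 91, 92, 90, 89, 90, 89, 97, 131, 133, 152, 157, 155, 156, 154, 155, 153, 152, 152, 151, 150, 145, 84, 84, 84, 84, 84]
```

>>> play_rows(series="4 0 -0.05 4 0;4 0 -0.05 8 0;4 0 -0.05 12 0;4 0 -0.05 15 0;4 0 -0.05 17.1 0;4 0 -0.05 17.1 0;4 0 -0.05 17.1 0;0.5 0 -0.05 17.1 0;0.5 0 -0.05 17.1 0;0.5 0 -0.05 17.1 0")

```text
time: 64.35
tcp_pos: [547.4, 30.4, 117.4]
ee_rot: [[-0.99, 0.14, 0.004], [0.14, 0.99, -0.0], [-0.004, 0.0, -1.0]]
ft_force: [-0.9, -0.2, 4.2]
width: 9.4
```

>>> play_rows(series="0.5 0 0 0 0;0.5 0 0 0 0;0.5 0 0 -0.5 0;0.5 0 0 -1.5 0;0.5 0 0 -4 0;0.5 0 0 -8 0;0.5 0 0 -12 0;0.5 0 0 -16 0;0.5 0 0 -18.5 0;0.5 0 0 -18.5 0")

```text
time: 65.35
tcp_pos: [547.7, 30.3, 306.0]
ee_rot: [[-0.99, 0.14, 0.009], [0.14, 0.99, -0.001], [-0.009, 0.001, -1.0]]
ft_force: [0.1, 0.0, -0.5]
width: 9.1
```

```bash
python3 brd.py w37 | head -1
```

```text
65.55 [544.84086793  30.50686822 297.56722634] 81.9593676304004 [-4.05504288e-03  2.70401939e-04 -9.99991742e-01] 9.023061712744646 [-0.37218719 -0.45415845 -0.5647422 ]
```

>>> play_rows(series="0.5 0.1 3.3 0 7.9;0.5 0.2 6.6 0 15.8;0.5 0.3 9.9 0 23.7;0.5 0.5 13.2 0 31.6;0.5 0.6 16.5 0 39.5;0.5 0.7 20 0 47.4;0.5 0.8 23.3 0 55.3;0.5 1 26.6 0 63;0.5 1.1 30 0 71;0.5 1.21 33.3 0 78.65")

```text
time: 66.6
tcp_pos: [579.7, 363.0, 297.4]
ee_rot: [[-0.052, 0.999, -0.003], [0.999, 0.052, -0.002], [-0.002, -0.004, -1.0]]
ft_force: [-0.2, -0.4, -1.5]
width: 9.3
```

>>> play_rows(series="0.5 0 0 3 0;0.5 0 0 6 0;0.5 0 0 8.5 0;0.5 0 0 8.5 0;0.5 0 0 8.5 0;0.5 0 0 8.5 0;0.5 0 0 8.5 0")

```text
time: 67.3
tcp_pos: [581.4, 362.2, 217.5]
ee_rot: [[-0.058, 0.998, 0.003], [0.998, 0.058, 0.002], [0.001, 0.003, -1.0]]
ft_force: [-0.1, -0.9, -0.8]
width: 9.1
```

```bash
python3 brd.py w38; python3 - <<'E'
from h import *
s=r.sense()
for p in((580.5-.057*60*-1,361.3-60,80),(577.1,421.3,80),(577.1,421.3,80)):print(proj("wrist",p,s))
im=cv2.imread('pics/w38.png').astype(int).mean(2).round().astype(int)
for row in(140,150,160):print(row,im[row,240:310].tolist())
E
```

```text
67.5 [580.84545206 362.02811932 216.25800866] 3.30750682854187 [ 1.49025049e-03  7.10580043e-04 -9.99998637e-01] 8.787786760377275 [ 0.54771046 -0.11556828 -1.0261596 ]
170 [206, 206, 206, 206, 206, 207, 206, 207, 205, 205, 202, 187, 160, 152, 153, 153, 153, 154, 156, 155, 155, 154, 162, 186, 202, 205, 205, 205, 205, 206, 205, 206, 205, 205, 202, 185, 143, 98] [86, 85, 85, 86, 85, 84, 85, 84, 85, 84, 85, 76, 46, 27, 24, 25, 25, 25, 23, 25, 24, 25, 37, 70, 83, 84, 84, 85, 85, 84, 85, 85, 85, 85, 86, 91, 85, 74]
190 [249, 251, 252, 252, 252, 241, 171, 130, 137, 141, 141, 141, 141, 141, 143, 142, 141, 142, 143, 142, 143, 143, 142, 142, 142, 141, 139, 132, 167, 238, 252, 253, 253, 253, 252, 243, 195, 144] [17, 13, 10, 8, 10, 33, 39, 12, 13, 14, 12, 14, 13, 13, 13, 14, 14, 14, 13, 12, 13, 13, 13, 13, 13, 13, 13, 14, 37, 37, 10, 6, 6, 6, 10, 32, 95, 119]
210 [250, 250, 250, 250, 249, 236, 175, 131, 134, 140, 141, 141, 140, 141, 141, 141, 141, 142, 142, 142, 143, 142, 142, 143, 143, 141, 137, 137, 174, 233, 248, 250, 250, 249, 244, 221, 164, 136] [15, 15, 15, 15, 19, 45, 52, 18, 11, 12, 13,
[... 874 characters left out ...]
3, 84, 83, 83]
150 [220, 220, 218, 218, 217, 217, 219, 219, 220, 219, 218, 216, 215, 213, 209, 207, 206, 206, 206, 208, 208, 210, 211, 213, 213, 214, 213, 212, 205, 189, 184, 192, 192, 189, 189, 188, 189, 190, 191, 195, 197, 192, 174, 170, 192, 203, 206, 208, 210, 211, 214, 214, 215, 216, 216, 216, 215, 209, 187, 141, 97, 83, 84, 82, 82, 83, 82, 83, 82, 83]
160 [203, 203, 203, 203, 203, 203, 203, 204, 203, 204, 204, 204, 204, 204, 204, 203, 204, 203, 205, 204, 203, 204, 203, 204, 204, 204, 203, 204, 204, 201, 191, 168, 154, 153, 153, 154, 155, 155, 155, 163, 184, 199, 203, 203, 202, 203, 203, 203, 203, 203, 204, 203, 199, 185, 147, 100, 84, 83, 85, 82, 83, 84, 83, 84, 84, 84, 83, 83, 84, 83]
```

>>> play_rows(series="0.5 0 0 1.5 0;0.5 0 0 3 0;0.5 0 0 4.5 0;0.5 0 0 6 0;0.5 0 0 7.5 0;0.5 0 0 8.7 0;0.5 0 0 9.8 0;0.5 0 0 10.5 0;0.5 0 0 10.9 0;0.5 0 0 10.9 0")

```text
time: 68.55
tcp_pos: [581.3, 362.2, 107.4]
ee_rot: [[-0.058, 0.998, 0.002], [0.998, 0.058, 0.001], [0.001, 0.002, -1.0]]
ft_force: [-0.5, -0.6, 1.5]
width: 9.0
```

```bash
python3 brd.py w39 | head -1
```

```text
68.75 [581.2163869  362.26884441 107.38539915] 3.3132430351270044 [ 2.06504326e-03  9.74240207e-04 -9.99997393e-01] 8.673421959076872 [-0.18037812  1.10036198  4.32555888]
```

>>> play_rows(series="3 0 0 0 0;3 0 0 0 0;3 0 0 0 0;3 0 0 -2 0;4 0 0 -5 0;4 0 0 -9 0;4 0 0 -13 0;4 -0.5 -4.5 -17 0;4 -0.5 -4.5 -17.4 0;4 -0.5 -4.5 -17.4 0")

```text
time: 69.8
tcp_pos: [536.0, 354.8, 282.9]
ee_rot: [[-0.059, 0.998, 0.004], [0.998, 0.058, 0.002], [0.002, 0.005, -1.0]]
ft_force: [-0.0, -1.1, -0.1]
width: 40.3
```

>>> play_rows(series="4 0 0 0 0;4 0 0 0 0;4 0 0 0 0;4 0 0 0 0;4 0 0 0 0")

```text
time: 70.3
tcp_pos: [535.9, 354.2, 279.1]
ee_rot: [[-0.058, 0.998, -0.001], [0.998, 0.058, -0.001], [-0.001, -0.001, -1.0]]
ft_force: [0.1, -0.1, -0.6]
width: 40.0
```

```bash
python3 - <<'E'
from h import *
s,im=snap("wrist","w40");print(s["time"],s["tcp_pos"],s["ee_rot"][:,1])
sat=im.max(2).astype(int)-im.min(2);g=im.astype(int).mean(2)
a=cv2.imread("pics/w1.png");sa=a.max(2).astype(int)-a.min(2);ga=a.astype(int).mean(2)
def bars(im,sat,s):
    m=((sat<30)).astype(np.uint8);m[:115]=0;m[255:]=0;m[:,:165]=0;m[:,345:]=0
    m=cv2.morphologyEx(m,cv2.MORPH_OPEN,np.ones((9,5),np.uint8))
    k,l,st,c=cv2.connectedComponentsWithStats(m)
    for i in range(1,k):
        if st[i,4]>200:
            ys=np.arange(st[i,1],st[i,1]+st[i,3]);xs=lambda y:np.where(l[y]==i)[0]
            print(st[i],[(int(y),int(xs(y).min()),int(xs(y).max())) for y in ys[3::20]])
print("before");bars(a,sa,None);print("now");bars(im,sat,s)
for n,c in(("-23",(488.6,356.0)),("+69",(580.5,361.3))):
    for z in(130,):
        print(n,[proj("wrist",[c[0]+.058*k*-1*-1*(-1),c[1]+k,z],s).round(1).tolist() for k in(-55,55)])
# scene: bar-top height check
s2,sc=snap("scene","s40");sc0=cv2.imread("pics/scene0.png")
d=cv2.absdiff(sc,sc0).max(2)
x,y=proj("scene",[535,358,100]).astype(int)
print("scene diff rack",(d[y-45:y+45,x-45:x+45]>40).sum(), "rack crop",x,y)
ds=cv2.absdiff(sc,cv2.imread("pics/s9.png")).max(2)
for nme,p in(("can",(650,290,60)),("tub",(640,-290,40)),("spool",(640,65,25)),("purple",(0,0,0))):
    u,v=proj("scene",p).astype(int);print(nme,u,v)
# top-view differences to the start, outside of arm
t,tp=snap("top","t40");d=cv2.absdiff(tp,cv2.imread("pics/top0.png")).max(2)
m=(d>50).astype(np.uint8);k,l,st,c=cv2.connectedComponentsWithStats(m)
print([st[i].tolist() for i in range(1,k) if st[i,4]>25])
E
```

```text
70.3 [535.88492371 354.17208762 279.13065412] [ 0.99833886  0.05760062 -0.00130035]
before
[199 126  24  46 744] [(129, 199, 219), (149, 200, 218), (169, 210, 222)]
[ 312  133   17  108 1291] [(136, 312, 323), (156, 316, 327), (176, 315, 326), (196, 314, 325), (216, 313, 324), (236, 316, 323)]
[ 223  134   17  107 1276] [(137, 223, 237), (157, 225, 235), (177, 225, 236), (197, 227, 238), (217, 227, 239), (237, 229, 237)]
[ 246  162   59   46 1697] [(165, 292, 304), (185, 246, 303), (205, 272, 278)]
[245 221  24  14 265] [(224, 245, 268)]
[282 221  25  14 297] [(224, 282, 306)]
[207 222  19  14 219] [(225, 207, 225)]
now
[200 126  23  46 852] [(129, 200, 222), (149, 200, 222), (169, 210, 221)]
[ 224  134   16  108 1285] [(137, 224, 238), (157, 225, 236), (177, 226, 236), (197, 227, 238), (217, 227, 239), (237, 229, 236)]
[ 311  137   16  108 1248] [(140, 313, 325), (160, 315, 326), (180, 314, 325), (200, 312, 324), (220, 311, 323), (240, 314, 321)]
[ 247  163   57   45 1623] [(166, 291, 303), (186, 247, 301), (206, 273, 278)]
-23 [[231.6, 243.3], [226.5, 136.4]]
+69 [[318.2, 243.3], [323.2, 136.4]]
scene diff rack 831 rack crop 349 159
can 360 198
tub 218 317
spool 309 243
purple 175 150
[[150, 144, 15, 21, 80], [93, 147, 32, 71, 1135], [124, 167, 63, 52, 1347], [124, 196, 11, 22, 100], [151, 219, 55, 54, 814], [164, 273, 40, 6, 154], [208, 278, 46, 100, 202], [0, 300, 193, 114, 6305], [0, 331, 49, 53, 756], [273, 357, 22, 13, 129], [290, 369, 33, 20, 194], [200, 376, 54, 44, 1243], [315, 376, 11, 10, 47], [35, 386, 15, 6, 39], [327, 391, 12, 25, 114]]
```

```bash
python3 -c "
from bench import r
print(r.hand_in())"
```

```text
the job is handed in; nothing more can be done
None
```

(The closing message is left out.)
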